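# Hang up the packed condiment pails and call the runner

### The job

These lidded condiment pails came back to the pass shut, and they look alike: heft each one to feel whether it is packed or empty. Hang every packed pail by its hoop on the front seat of a hook, in front of the pail that already hangs there and without knocking that one off its seat, one to a hook; stand every empty pail upright on the floor of the empty black tub in front of the garnish box, for refilling. When all of them are put away, ring the bell beside the pails to call the runner, and leave the other things on the table where they are.

Things in the scene. Friction and masses are not known exactly. Their poses are not given: they have to be found in the camera images.
- hook_stand: steel stand fixed on the table: foot plate 130 x 240 x 8 mm, two posts, a cross rail 262 mm wide (top 272 mm up) and three like hooks 105 mm apart, straight out of the rail along the stand's -x, to the robot. Origin: on the table below the middle of the rail's front face; +y left, z up; yaw up to 0.1 rad either way. Hooks are round rods 10 mm thick, 145 mm long, each with a back and a front seat.
- hook_1_front (a point): front seat of the left hook, 108 mm out from the rail, empty at the start: the point on top of the rod, 255 mm above the table, where a hoop's top rests. The seat's floor is level from 11 mm before to 11 mm behind this point; nearer the robot the rod turns up to a ball end 30 mm out from this point, its top 273 mm above the table. Axes as the stand's.
- hook_1_back (a point): back seat of the left hook, 72 mm behind the front seat: point on top of the rod, 255 mm above the table; a ridge 6 mm higher lies between the two seats. A pail hangs here from the start. Axes as the stand's.
- hook_2_front (a point): front seat of the middle hook, 108 mm out from the rail, empty at the start: the point on top of the rod, 255 mm above the table, where a hoop's top rests. The seat's floor is level from 11 mm before to 11 mm behind this point; nearer the robot the rod turns up to a ball end 30 mm out from this point, its top 273 mm above the table. Axes as the stand's.
- hook_2_back (a point): back seat of the middle hook, 72 mm behind the front seat: point on top of the rod, 255 mm above the table; a ridge 6 mm higher lies between the two seats. A pail hangs here from the start. Axes as the stand's.
- hook_3_front (a point): front seat of the right hook, 108 mm out from the rail, empty at the start: the point on top of the rod, 255 mm above the table, where a hoop's top rests. The seat's floor is level from 11 mm before to 11 mm behind this point; nearer the robot the rod turns up to a ball end 30 mm out from this point, its top 273 mm above the table. Axes as the stand's.
- hook_3_back (a point): back seat of the right hook, 72 mm behind the front seat: point on top of the rod, 255 mm above the table; a ridge 6 mm higher lies between the two seats. A pail hangs here from the start. Axes as the stand's.
- pail_1: lidded metal pail: body 57, lid 60 mm across, lid top 64 mm up. On the lid a stiff fixed strap hoop in the pail's y-z plane: 46 mm wide outside, 36 inside, strap 14 mm wide along x, sides straight up to 90 mm, then half round; opening's top 108, overall 113 mm above the underside. Grasp across the hoop's sides. Origin: centre of underside. Yaw within 0.3 of 0. May be absent. 0.16 kg empty, 0.50 packed, +-10 %.
- pail_2: lidded metal pail: body 57, lid 60 mm across, lid top 64 mm up. On the lid a stiff fixed strap hoop in the pail's y-z plane: 46 mm wide outside, 36 inside, strap 14 mm wide along x, sides straight up to 90 mm, then half round; opening's top 108, overall 113 mm above the underside. Grasp across the hoop's sides. Origin: centre of underside. Yaw within 0.3 of 0. May be absent. 0.16 kg empty, 0.50 packed, +-10 %.
- pail_3: lidded metal pail: body 57, lid 60 mm across, lid top 64 mm up. On the lid a stiff fixed strap hoop in the pail's y-z plane: 46 mm wide outside, 36 inside, strap 14 mm wide along x, sides straight up to 90 mm, then half round; opening's top 108, overall 113 mm above the underside. Grasp across the hoop's sides. Origin: centre of underside. Yaw within 0.3 of 0. May be absent. 0.16 kg empty, 0.50 packed, +-10 %.
- pail_4: lidded metal pail: body 57, lid 60 mm across, lid top 64 mm up. On the lid a stiff fixed strap hoop in the pail's y-z plane: 46 mm wide outside, 36 inside, strap 14 mm wide along x, sides straight up to 90 mm, then half round; opening's top 108, overall 113 mm above the underside. Grasp across the hoop's sides. Origin: centre of underside. Yaw within 0.3 of 0. May be absent. 0.16 kg empty, 0.50 packed, +-10 %.
- pail_5: lidded metal pail: body 57, lid 60 mm across, lid top 64 mm up. On the lid a stiff fixed strap hoop in the pail's y-z plane: 46 mm wide outside, 36 inside, strap 14 mm wide along x, sides straight up to 90 mm, then half round; opening's top 108, overall 113 mm above the underside. Grasp across the hoop's sides. Origin: centre of underside. Yaw within 0.3 of 0. May be absent. 0.16 kg empty, 0.50 packed, +-10 %.
- pail_6: lidded metal pail: body 57, lid 60 mm across, lid top 64 mm up. On the lid a stiff fixed strap hoop in the pail's y-z plane: 46 mm wide outside, 36 inside, strap 14 mm wide along x, sides straight up to 90 mm, then half round; opening's top 108, overall 113 mm above the underside. Grasp across the hoop's sides. Origin: centre of underside. Yaw within 0.3 of 0. May be absent. 0.16 kg empty, 0.50 packed, +-10 %.
- hung_1_eye (a point): underside of the top of the hoop of the pail that hangs on the left hook's back seat from the start (a pail like the others, 0.45 kg; hoop across the hook).
- hung_2_eye (a point): underside of the top of the hoop of the pail that hangs on the middle hook's back seat from the start (a pail like the others, 0.45 kg; hoop across the hook).
- hung_3_eye (a point): underside of the top of the hoop of the pail that hangs on the right hook's back seat from the start (a pail like the others, 0.45 kg; hoop across the hook).
- tub: black plastic tub, 240 x 300 mm over the rim and 140 mm high, open on top, loose on the table in front of the garnish box (not the one in the far right corner); weighs 1.2 kg. Origin: centre of its underside; its z axis is up, its y axis runs along the long side, across the table (yaw up to 0.08 rad). Inside 184 mm (its x) by 244 mm (its y), floor 3 mm above the table.
- bell: service bell with a steel dome on a black base, 85 mm across and 64 mm high over the plunger, loose on the table between the pails and the tub (not the one farther right). Origin: centre of its underside; the plunger is on its axis.
- bell_plunger (a joint): the bell's plunger: a round button 12 mm across on top of the dome, its top 64 mm above the table; value in m, 0 up, 0.004 fully pressed; a spring of 2 N per mm pushes it back, and the bell rings from about 0.0022 (some 5 N).
- ramekin_a: ramekin 65 mm across, 37 mm high, near the right end of the hook stand; not part of the job. Origin: centre of its underside.
- ramekin_b: ramekin 65 mm across, 37 mm high, at the table's left front corner; not part of the job. Origin: centre of its underside.
- thermometer: dial thermometer, 157 mm long, flat on the table at its left edge; not part of the job. Origin: centre of its underside.
There are look-alikes about, which are no part of the job. What is shaped like the pail_2 but purple is not meant.

How it is judged (in metres and radians):
On the way, in this order (a step that is already met when the one before it is completed fails the run):
1. every packed pail (hook carries over 3 N) hangs on a front seat and every empty one (tub carries under 3 N) stands in the tub, all let go and at rest (((x of pail_1 in the frame of hook_1_front between -0.015 and 0.015 m and y of pail_1 in the frame of hook_1_front between -0.02 and 0.02 m and z of pail_1 in the frame of hook_1_front between -0.12 and -0.096 m and contact force between pail_1 and hook_stand above 3 N and angle between pail_1's own z axis and vertical below 0.25 rad) or (x of pail_1 in the frame of hook_2_front between -0.015 and 0.015 m and y of pail_1 in the frame of hook_2_front between -0.02 and 0.02 m and z of pail_1 in the frame of hook_2_front between -0.12 and -0.096 m and contact force between pail_1 and hook_stand above 3 N and angle between pail_1's own z axis and vertical below 0.25 rad) or (x of pail_1 in the frame of hook_3_front between -0.015 and 0.015 m and y of pail_1 in the frame of hook_3_front between -0.02 and 0.02 m and z of pail_1 in the frame of hook_3_front between -0.12 and -0.096 m and contact force between pail_1 and hook_stand above 3 N and angle between pail_1's own z axis and vertical below 0.25 rad) or (x of pail_1 in the frame of tub between -0.09 and 0.09 m and y of pail_1 in the frame of tub between -0.12 and 0.12 m and z of pail_1 in the frame of tub below 0.015 m and contact force between pail_1 and tub between 0.8 and 3 N and angle between pail_1's own z axis and vertical below 0.2 rad)) and linear speed of each of pail_1, pail_2, pail_3, pail_4, pail_5, pail_6 below 0.05 m/s and contact force between each of pail_1, pail_2, pail_3, pail_4, pail_5, pail_6 and the fingers below 0.1 N and ((x of pail_2 in the frame of hook_1_front between -0.015 and 0.015 m and y of pail_2 in the frame of hook_1_front between -0.02 and 0.02 m and z of pail_2 in the frame of hook_1_front between -0.12 and -0.096 m and contact force between pail_2 and hook_stand above 3 N and angle between pail_2's own z axis and vertical below 0.25 rad) or (x of pail_2 in the frame of hook_2_front between -0.015 and 0.015 m and y of pail_2 in the frame of hook_2_front between -0.02 and 0.02 m and z of pail_2 in the frame of hook_2_front between -0.12 and -0.096 m and contact force between pail_2 and hook_stand above 3 N and angle between pail_2's own z axis and vertical below 0.25 rad) or (x of pail_2 in the frame of hook_3_front between -0.015 and 0.015 m and y of pail_2 in the frame of hook_3_front between -0.02 and 0.02 m and z of pail_2 in the frame of hook_3_front between -0.12 and -0.096 m and contact force between pail_2 and hook_stand above 3 N and angle between pail_2's own z axis and vertical below 0.25 rad) or (x of pail_2 in the frame of tub between -0.09 and 0.09 m and y of pail_2 in the frame of tub between -0.12 and 0.12 m and z of pail_2 in the frame of tub below 0.015 m and contact force between pail_2 and tub between 0.8 and 3 N and angle between pail_2's own z axis and vertical below 0.2 rad)) and ((x of pail_3 in the frame of hook_1_front between -0.015 and 0.015 m and y of pail_3 in the frame of hook_1_front between -0.02 and 0.02 m and z of pail_3 in the frame of hook_1_front between -0.12 and -0.096 m and contact force between pail_3 and hook_stand above 3 N and angle between pail_3's own z axis and vertical below 0.25 rad) or (x of pail_3 in the frame of hook_2_front between -0.015 and 0.015 m and y of pail_3 in the frame of hook_2_front between -0.02 and 0.02 m and z of pail_3 in the frame of hook_2_front between -0.12 and -0.096 m and contact force between pail_3 and hook_stand above 3 N and angle between pail_3's own z axis and vertical below 0.25 rad) or (x of pail_3 in the frame of hook_3_front between -0.015 and 0.015 m and y of pail_3 in the frame of hook_3_front between -0.02 and 0.02 m and z of pail_3 in the frame of hook_3_front between -0.12 and -0.096 m and contact force between pail_3 and hook_stand above 3 N and angle between pail_3's own z axis and vertical below 0.25 rad) or (x of pail_3 in the frame of tub between -0.09 and 0.09 m and y of pail_3 in the frame of tub between -0.12 and 0.12 m and z of pail_3 in the frame of tub below 0.015 m and contact force between pail_3 and tub between 0.8 and 3 N and angle between pail_3's own z axis and vertical below 0.2 rad)) and ((x of pail_4 in the frame of hook_1_front between -0.015 and 0.015 m and y of pail_4 in the frame of hook_1_front between -0.02 and 0.02 m and z of pail_4 in the frame of hook_1_front between -0.12 and -0.096 m and contact force between pail_4 and hook_stand above 3 N and angle between pail_4's own z axis and vertical below 0.25 rad) or (x of pail_4 in the frame of hook_2_front between -0.015 and 0.015 m and y of pail_4 in the frame of hook_2_front between -0.02 and 0.02 m and z of pail_4 in the frame of hook_2_front between -0.12 and -0.096 m and contact force between pail_4 and hook_stand above 3 N and angle between pail_4's own z axis and vertical below 0.25 rad) or (x of pail_4 in the frame of hook_3_front between -0.015 and 0.015 m and y of pail_4 in the frame of hook_3_front between -0.02 and 0.02 m and z of pail_4 in the frame of hook_3_front between -0.12 and -0.096 m and contact force between pail_4 and hook_stand above 3 N and angle between pail_4's own z axis and vertical below 0.25 rad) or (x of pail_4 in the frame of tub between -0.09 and 0.09 m and y of pail_4 in the frame of tub between -0.12 and 0.12 m and z of pail_4 in the frame of tub below 0.015 m and contact force between pail_4 and tub between 0.8 and 3 N and angle between pail_4's own z axis and vertical below 0.2 rad)) and ((x of pail_5 in the frame of hook_1_front between -0.015 and 0.015 m and y of pail_5 in the frame of hook_1_front between -0.02 and 0.02 m and z of pail_5 in the frame of hook_1_front between -0.12 and -0.096 m and contact force between pail_5 and hook_stand above 3 N and angle between pail_5's own z axis and vertical below 0.25 rad) or (x of pail_5 in the frame of hook_2_front between -0.015 and 0.015 m and y of pail_5 in the frame of hook_2_front between -0.02 and 0.02 m and z of pail_5 in the frame of hook_2_front between -0.12 and -0.096 m and contact force between pail_5 and hook_stand above 3 N and angle between pail_5's own z axis and vertical below 0.25 rad) or (x of pail_5 in the frame of hook_3_front between -0.015 and 0.015 m and y of pail_5 in the frame of hook_3_front between -0.02 and 0.02 m and z of pail_5 in the frame of hook_3_front between -0.12 and -0.096 m and contact force between pail_5 and hook_stand above 3 N and angle between pail_5's own z axis and vertical below 0.25 rad) or (x of pail_5 in the frame of tub between -0.09 and 0.09 m and y of pail_5 in the frame of tub between -0.12 and 0.12 m and z of pail_5 in the frame of tub below 0.015 m and contact force between pail_5 and tub between 0.8 and 3 N and angle between pail_5's own z axis and vertical below 0.2 rad)) and ((x of pail_6 in the frame of hook_1_front between -0.015 and 0.015 m and y of pail_6 in the frame of hook_1_front between -0.02 and 0.02 m and z of pail_6 in the frame of hook_1_front between -0.12 and -0.096 m and contact force between pail_6 and hook_stand above 3 N and angle between pail_6's own z axis and vertical below 0.25 rad) or (x of pail_6 in the frame of hook_2_front between -0.015 and 0.015 m and y of pail_6 in the frame of hook_2_front between -0.02 and 0.02 m and z of pail_6 in the frame of hook_2_front between -0.12 and -0.096 m and contact force between pail_6 and hook_stand above 3 N and angle between pail_6's own z axis and vertical below 0.25 rad) or (x of pail_6 in the frame of hook_3_front between -0.015 and 0.015 m and y of pail_6 in the frame of hook_3_front between -0.02 and 0.02 m and z of pail_6 in the frame of hook_3_front between -0.12 and -0.096 m and contact force between pail_6 and hook_stand above 3 N and angle between pail_6's own z axis and vertical below 0.25 rad) or (x of pail_6 in the frame of tub between -0.09 and 0.09 m and y of pail_6 in the frame of tub between -0.12 and 0.12 m and z of pail_6 in the frame of tub below 0.015 m and contact force between pail_6 and tub between 0.8 and 3 N and angle between pail_6's own z axis and vertical below 0.2 rad)) and distance between hung_1_eye and hook_1_back below 0.03 m and distance between hung_2_eye and hook_2_back below 0.03 m and distance between hung_3_eye and hook_3_back below 0.03 m), for 0.3 s.
2. then the bell's plunger is pressed down (value of joint bell_plunger above 0.0022 m), for 0.02 s.
At the end, for the whole second after the job is handed in: Packed pails hang still, upright within 0.25 rad, within 20 mm of straight below a front seat, hoop on the hook; pails hung before are within 30 mm of their back seats; empties stand upright (0.2 rad) on the tub's floor; after that the bell was rung, and it stands with its plunger up (all of step 1 and value of joint bell_plunger below 0.0015 m and angle between bell's own z axis and vertical below 0.2 rad); the robot touches nothing.
It fails at once if a pail that was already hanging is knocked off or more than 30 mm out of its back seat (distance between hung_1_eye and hook_1_back above 0.03 m or distance between hung_2_eye and hook_2_back above 0.03 m or distance between hung_3_eye and hook_3_back above 0.03 m).
It fails at once if one of the other things on the table is moved more than 50 mm (distance of any of ramekin_a, ramekin_b, thermometer from where it was at the start of the episode above 0.05 m).
Of pail_1, pail_2, pail_3, pail_4, pail_5, pail_6 only 4 to 6 are there at a start; the rules pass over those that are not, and their reading is None.
At some moment in a run one of pail_1, pail_2, pail_3, pail_4, pail_5, pail_6, bell may be knocked a few centimetres aside while the robot is not near it.
It also fails if it takes over 210 s, if anything falls off the work surface, if the arm or the gripper's body presses on something with over 40 N, if the wrist force passes 120 N, or if a joint passes its speed limit or range.

### The arm

A 6-joint arm with a two-finger parallel gripper is mounted at the origin on a cart in front of the work surface, level with it; the furniture and walls round the work are solid. World frame = base frame: x ahead of the robot, y to its left, z up, the work surface at z = 0. Lengths are in mm, angles in rad, forces in N, time in s.
With the tool pointing down it reaches from about 400 to 925 mm from the base axis. Payload 12.5 kg.
Tool frame: the origin (TCP) lies at the very end of the fingers, on their centre line; the grasp point (between the pads) lies env.grip_point_offset behind it (env.grip_point_offset is the distance from the TCP to the grasp point, in mm); y points along the fingers, z is the direction in which the jaws open and shut, and the axes are right-handed (so a half turn about y gives the same grasp; the last joint's range is limited). The gripper opens to 95 mm and grips with 3 to 60 N. Pads are 20 mm wide; open, the fingers measure 119 mm over their backs; the gripper's body (75 mm by 180 mm) begins 59 mm behind the grasp point.
Start: joints at [1.143, 0.491, 1.559, -0, 1.092, -0.106], TCP at [197.655, 592.941, 214.661] pointing down, gripper open.
Joint ranges: [-3.1, 3.1], [-0.84, 2.19], [0.05, 2.79], [-1.13, 4.28], [0.06, 2.93], [-2.69, 2.69]. Speed limits (rad/s): [2.22, 2.22, 2.79, 3.14, 3.14, 3.14].

### API

Orientations are given as [roll, pitch, yaw] about the fixed x, y, z axes, in that order (R = Rz(yaw) Ry(pitch) Rx(roll)).
In Python, from cell import readout, read_camera, env, nets gives the robot as it stands.
- The arm moves only by the tool apply_moves, never from a script. Its argument "increments" is a list of rows, each a list of 3 entries, a list of its own where there are three numbers: the shift along the tool's x, y, z in cm, then the turn, a rotation vector about the tool's x, y, z in degrees, then the finger opening in cm, from 0 to 9.51. A call has exactly 5 rows; each row shifts and turns the pose as measured when the row begins, along the tool's axes as they then stand; what a row does not reach is not made up. A row lasts 1/8 s, in which the tool goes at most 62.5 mm and 10.7 degrees, less where a joint would pass 70% of its speed; a pose out of reach is approached as far as the arm can. A call with a gripper value outside its range is refused whole. The fingers move at their own pace and stop on an object; the grip force is fixed at half the most. Time passes only in rows, so rows that do not move let the fingers close, or fill a call up. It gives the time, the measured TCP pose, the force and the opening at its end, in the units of the state.
- readout.state(): the state, without advancing time (a new reading comes with each control period).
- read_camera(name): name is "side" or "top"; returns a dict with "img" (420x560x3 uint8, red, green, blue), "vfov" (degrees; the focal length in pixels is half the picture's height over the tangent of half this angle, whatever the lens; pixels are square), "cx", "cy" (the principal point, pixels), "rvec" (rotation vector, rad) and "tvec" (3), from world to camera coordinates, as OpenCV has them. Camera axes: x right, y down, z forward; pixel columns grow to the right and rows downward; lengths in mm; the calibration is good to about 2 mm. A picture is of the moment at which its call begins. There is no depth.
- env.job_done(): hands the job in, once; it reports no verdict.
Trained networks look in a picture, given as the dict that the camera call returned (one of the last four; its "shot" number tells which), for a name from the list of things; names that differ only in an ending like _2 or _b are one class to them, and where a whole thing is asked for, a point or a joint stands for the part that bears it (a point fixed in the world has none). Each returns a list of dicts, best first, with "confidence" (0 to 1); they miss things now and then, are a little off and sometimes report something else, mostly with a low value. They report only what shows in the picture. A call takes as long as a camera call. They do not tell look-alikes from the thing itself.
- nets.look_for(picture, thing): "point" ([x, y, z] in mm, in the coordinates of the camera as it stood for that picture, good to about 4 mm: the middle of the surface that is visible of it).
- nets.mark_of(picture, thing): "point" ([x, y, z] in mm, in the coordinates of the camera as it stood for that picture, good to about 4 mm: a listed point, or the origin of a listed thing).
The state is a dict: "t": time; "joints": joint angles; "qvel": joint speeds; "tau": joint torques, N m; "eef_pos": TCP position; "tcp_rot": TCP orientation; "ft_force": force on the tool from outside, world axes, zero at the start; "moment": the same for the moment, N m; "opening": opening from 0.0 (shut) to 1.0 (fully open).
Only numpy, scipy, OpenCV 4.12 (cv2) and the standard library are available. Lean on these libraries where they do the work, as an engineer would, in place of code of your own. Each camera call takes 0.05 s, during which the arm holds its last target. There are 200 camera calls.

## Working session

There is one attempt and no reset: what is moved stays moved. The work goes in short steps, Python scripts to look and compute and a tool call to move; the robot and the scene stay as the last step left them, time stands still between calls to the robot, and variables do not carry over. Pictures are saved under pics/ and viewed, about 12 in all and at most 16, crops included, and the job is handed in when it is done.

Besides the shell and the picture viewer there is one more tool, called after "Emit:" as name(argument=value, ...) on one line, values as JSON. apply_moves: Moves the arm, as the interface text tells. Its arguments: {"type":"object","properties":{"increments":{"type":"array"}},"required":["increments"]}

```bash
mkdir -p pics; cat > h.py <<'E'
import numpy as np, cv2
from cell import readout, read_camera, env, nets
def shot(name, save=None):
    p=read_camera(name)
    if save: cv2.imwrite('pics/'+save+'.png', cv2.cvtColor(p['img'],cv2.COLOR_RGB2BGR))
    return p
def world(p,pt):
    R=cv2.Rodrigues(np.array(p['rvec'],float))[0]
    return R.T@(np.array(pt,float)-np.array(p['tvec'],float).ravel())
def pix(p,w):
    R=cv2.Rodrigues(np.array(p['rvec'],float))[0]
    c=R@np.array(w,float)+np.array(p['tvec'],float).ravel()
    f=p['img'].shape[0]/2/np.tan(np.radians(p['vfov'])/2)
    return np.array([p['cx']+f*c[0]/c[2],p['cy']+f*c[1]/c[2]])
def onplane(p,uv,z):
    R=cv2.Rodrigues(np.array(p['rvec'],float))[0]
    f=p['img'].shape[0]/2/np.tan(np.radians(p['vfov'])/2)
    o=-R.T@np.array(p['tvec'],float).ravel()
    d=R.T@np.array([(uv[0]-p['cx'])/f,(uv[1]-p['cy'])/f,1])
    return o+d*(z-o[2])/d[2]
def find(p,thing,fn='mark_of',mn=0.2):
    return [(world(p,d['point']).round(0).tolist(),pix(p,world(p,d['point'])).round(0).tolist(),round(d['confidence'],2)) for d in getattr(nets,fn)(p,thing) if d['confidence']>mn]
E
python3 - <<'E'
from h import *
print(readout.state(), env.grip_point_offset)
for n in ('side','top'):
    p=shot(n,n+'0'); print(n,p['vfov'],p['cx'],p['cy'],world(p,[0,0,0]),world(p,[0,0,1000]))
    for t in ('pail_1','hook_1_front','hung_1_eye','hook_stand','tub','bell','ramekin_a','thermometer'):
        print(t); [print('   ',*r) for r in find(p,t)]
E
```

```text
{'t': 0.0, 'joints': array([ 1.14338615e+00,  4.91575529e-01,  1.55949291e+00, -4.64696405e-05,
        1.09167357e+00, -1.05583466e-01]), 'qvel': array([ 0.0005861 ,  0.00038599, -0.00049791, -0.00037926, -0.00227486,
       -0.00158404]), 'tau': array([-1.26063715e-04, -6.12637210e+01, -2.58175135e+01,  6.92164572e-02,
        4.82145650e-02, -1.07618719e-04]), 'eef_pos': array([197.5587077 , 592.68149588, 214.03685617]), 'tcp_rot': array([-1.57194363e+00,  8.01452330e-05, -3.21805308e-01]), 'ft_force': array([ 1.315798  , -0.26922957, -0.23291371]), 'moment': array([-0.01144   ,  0.01486405, -0.00918406]), 'opening': 1.005733894816123} 18.8
side 48.81213142104602 279.1455025925667 213.69931987413764 [590.3780767  979.69909321 627.63553363] [593.58470377  63.17722288 227.66381119]
pail_1
    [433.0, -182.0, -3.0] [335.0, 255.0] 0.94
    [434.0, 65.0, 1.0] [346.0, 303.0] 0.93
    [437.0, 166.0, -2.0] [350.0, 331.0] 0.75
    [512.0, -7.0, -2.0] [311.0, 287.0] 0.74
    [534.0, 104.0, 0.0] [304.0, 313.0] 0.68
    [419.0, -56.0, -3.0] [346.0, 278.0] 0.59
    [631.0, 178.0, 257.0] [259.0
[... 1075 characters left out ...]
274.0] 0.63
    [439.0, 160.0, 3.0] [209.0, 273.0] 0.51
    [515.0, -8.0, 1.0] [260.0, 249.0] 0.49
hook_1_front
    [627.0, 173.0, 258.0] [189.0, 205.0] 0.74
    [707.0, -33.0, 254.0] [263.0, 175.0] 0.29
hung_1_eye
    [701.0, 174.0, 256.0] [189.0, 179.0] 0.6
hook_stand
    [739.0, 70.0, -2.0] [236.0, 182.0] 0.61
    [552.0, 236.0, 3.0] [186.0, 240.0] 0.5
tub
    [469.0, -438.0, 5.0] [393.0, 260.0] 0.76
    [646.0, -103.0, 2.0] [288.0, 208.0] 0.52
bell
    [564.0, -163.0, 1.0] [307.0, 233.0] 0.9
ramekin_a
    [646.0, -107.0, 6.0] [289.0, 208.0] 0.74
    [385.0, 235.0, 5.0] [186.0, 291.0] 0.69
    [430.0, -179.0, 2.0] [313.0, 274.0] 0.35
thermometer
    [550.0, 237.0, 0.0] [185.0, 240.0] 0.44
```

```bash
cd pics; python3 -c "
import cv2
for n in('side','top'):
    i=cv2.imread(n+'0.png'); cv2.imwrite(n+'0b.png',cv2.resize(i,(784,588),interpolation=cv2.INTER_CUBIC))"
```

```text
(no output)
```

View pics/side0b.png

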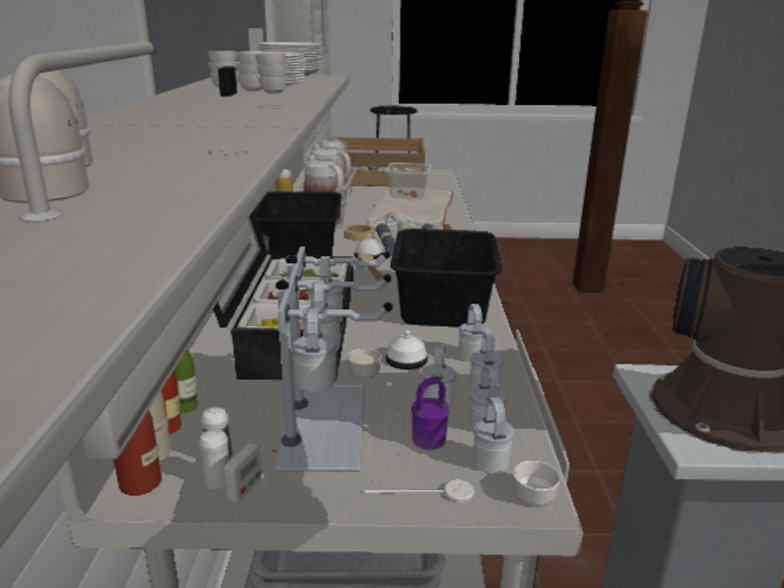

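View pics/top0b.png

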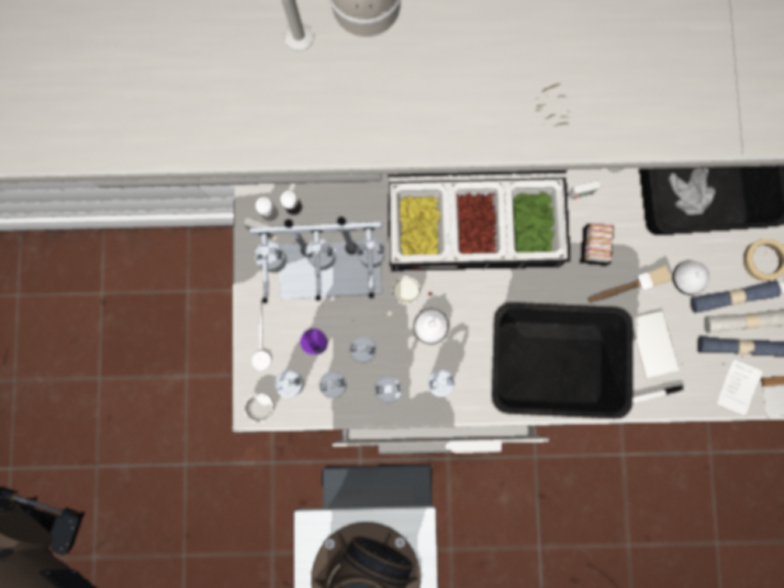

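The views show five grey pails, with the purple look-alike at top pixel (313,341). The tub is at (562,360) and the bell at (431,326). I'll average a few shots to refine the poses.

```bash
cat >> h.py <<'E'
def avg(things, n=3, mn=0.25, cams=('side','top'), rad=25):
    out={}
    for k in range(n):
        for c in cams:
            p=shot(c)
            for t in things:
                for d in nets.mark_of(p,t):
                    if d['confidence']<mn: continue
                    w=world(p,d['point'])
                    for g in out.setdefault(t,[]):
                        if np.linalg.norm(np.mean([x[1] for x in g],0)-w)<rad: g.append((c,w)); break
                    else: out[t].append([(c,w)])
    for t in out:
        print(t)
        for g in sorted(out[t],key=len,reverse=True):
            if len(g)<max(2,n*len(cams)*0.3): continue
            print('  n',len(g),'mean',np.mean([x[1] for x in g],0).round(1),*[(c,np.mean([x[1] for x in g if x[0]==c],0).round(1)) for c in cams if any(x[0]==c for x in g)])
    return out
E
python3 - <<'E'
from h import *
avg(('pail_1','hook_1_front','hook_1_back','hung_1_eye','hook_stand','tub','bell'),5)
E
```

```text
pail_1
  n 10 mean [531.7 104.8   1.2] ('side', array([534.3, 106.1,   1.1])) ('top', array([529.2, 103.6,   1.3]))
  n 10 mean [ 430.7 -178.9   -0.9] ('side', array([ 432.5, -179.8,   -2.5])) ('top', array([ 428.9, -178. ,    0.7]))
  n 10 mean [ 4.353e+02  6.490e+01 -4.000e-01] ('side', array([432.6,  64.6,  -3.3])) ('top', array([438.1,  65.3,   2.4]))
  n 9 mean [512.5  -5.6  -2.2] ('side', array([510.7,  -5.5,  -3.2])) ('top', array([514.8,  -5.8,  -0.9]))
  n 9 mean [ 4.194e+02 -5.820e+01  3.000e-01] ('side', array([ 4.196e+02, -5.630e+01, -2.000e-01])) ('top', array([419.1, -60.6,   1. ]))
  n 9 mean [437.5 165.1  -1.6] ('side', array([435.3, 167.8,  -3. ])) ('top', array([440.3, 161.6,   0. ]))
hook_1_front
  n 10 mean [629.6 176.4 255.7] ('side', array([630.3, 177.6, 254.8])) ('top', array([629. , 175.2, 256.6]))
hook_1_back
  n 9 mean [698.  177.2 256.4] ('side', array([699.7, 179.5, 255.9])) ('top', array([696.6, 175.4, 256.7]))
hung_1_eye
  n 10 mean [701.5 177.5 254.1] ('side', array([702.5, 177.4, 252.5])) ('top', array([700.5, 177.6, 255.6]))
hook_stand
  n 10 mean [ 7.391e+02  7.160e+01 -5.000e-01] ('side', array([738.5,  72.4,   0. ])) ('top', array([739.8,  70.7,  -1. ]))
tub
  n 8 mean [ 470.2 -435.5    2.3] ('side', array([ 4.694e+02, -4.320e+02,  2.000e-01])) ('top', array([ 470.7, -437.6,    3.6]))
bell
  n 10 mean [ 564.4 -162.1    1.8] ('side', array([ 563.8, -162. ,    3. ])) ('top', array([ 565. , -162.1,    0.6]))
```

Emit:
apply_moves(increments=[[[0, 0, 0], [0, 9, 0], 7], [[0, 0, 0], [0, 9, 0], 7], [[4, 0, -5], [0, 0, 0], 7], [[4, 0, -5], [0, 0, 0], 7], [[4, 0, -5], [0, 0, 0], 7]])

```text
t: 5.52
eef_pos: [203.0, 403.7, 213.2]
tcp_rot: [-1.57, -0.0, -0.644]
ft_force: [0.7, 0.8, 0.6]
opening: 0.736
```

```bash
cat >> h.py <<'E'
from scipy.spatial.transform import Rotation as Ro
def plan(x,y,z,yaw=0.,n=4,rot=True):
    "n rows, TCP to x,y,z and tool down with yaw; rotation first over rows evenly"
    s=readout.state(); P=np.array(s['eef_pos']); r=s['tcp_rot']
    R0=Ro.from_euler('xyz',r); R1=Ro.from_euler('xyz',[-np.pi/2,0,yaw])
    rv=(R0.inv()*R1).as_rotvec(); d=(np.array([x,y,z])-P)/n
    Rc=R0
    for i in range(n):
        print([(Rc.inv().apply(d)/10).round(2).tolist(), np.degrees(rv/n).round(1).tolist()])
        Rc=Rc*Ro.from_rotvec(rv/n)
    print('dist/row',np.linalg.norm(d).round(1),'F',np.round(s['ft_force'],1),'P',P.round(1),'rot',np.round(r,3),'op',round(s['opening'],3),'t',round(s['t'],2))
E
python3 -c "
from h import *
plan(437,165,150,0,5)"
```

```text
[[6.61, 1.26, -1.01], [-0.0, -7.4, 0.0]]
[[6.43, 1.26, -1.85], [-0.0, -7.4, 0.0]]
[[6.13, 1.26, -2.66], [-0.0, -7.4, 0.0]]
[[5.74, 1.26, -3.42], [-0.0, -7.4, 0.0]]
[[5.26, 1.26, -4.13], [-0.0, -7.4, 0.0]]
dist/row 68.0 F [0.7 0.8 0.6] P [203.  403.7 213.2] rot [-1.57  -0.    -0.644] op 0.736 t 5.53
```

Emit:
apply_moves(increments=[[[6, 1.2, -1], [0, -7.4, 0], 7.5], [[5.9, 1.2, -1.7], [0, -7.4, 0], 7.5], [[5.6, 1.2, -2.5], [0, -7.4, 0], 7.5], [[5.2, 1.2, -3.1], [0, -7.4, 0], 7.5], [[4.8, 1.2, -3.8], [0, -7.4, 0], 7.5]])

```text
t: 6.15
eef_pos: [416.2, 184.1, 155.8]
tcp_rot: [-1.566, -0.006, 0.021]
ft_force: [-0.1, 0.9, 0.2]
opening: 0.793
```

```bash
python3 -c "
from h import *
plan(438,164,140,0,1);shot('top','t1');shot('side','s1')
import cv2
a=cv2.imread('pics/t1.png')[180:330,160:360];b=cv2.imread('pics/s1.png')[180:380,200:420]
cv2.imwrite('pics/c1.png',np.vstack([cv2.resize(a,(560,300*560//400*1),interpolation=cv2.INTER_CUBIC)[:300],cv2.resize(b,(560,300),interpolation=cv2.INTER_CUBIC)]))
"
```

```text
[[2.13, 1.58, -2.06], [-0.3, 1.2, 0.4]]
dist/row 33.6 F [-0.1  0.9  0.2] P [416.2 184.1 155.8] rot [-1.566 -0.006  0.021] op 0.793 t 6.15
```

Emit:
apply_moves(increments=[[[2.1, 0.5, -2], [-0.3, 1.2, 0.4], 7.5], [[0, 0, 0], [0, 0, 0], 7.5], [[0, 4, 0], [0, 0, 0], 7.5], [[0, 3.6, 0], [0, 0, 0], 7.5], [[0, 0, 0], [0, 0, 0], 7.5]])

```text
t: 6.88
eef_pos: [438.7, 163.7, 73.7]
tcp_rot: [-1.571, -0.0, -0.009]
ft_force: [-0.1, -0.0, 1.0]
opening: 0.789
```

```bash
python3 -c "
from h import *
plan(438,164,69,0,1);p=shot('side','s2');q=shot('top','t2')
print(find(p,'pail_1'),find(q,'pail_1'))
import cv2
b=cv2.imread('pics/s2.png')[220:380,260:420];a=cv2.imread('pics/t2.png')[200:320,150:330]
cv2.imwrite('pics/c2.png',np.hstack([cv2.resize(b,(500,500),interpolation=cv2.INTER_CUBIC)]))
"
```

```text
[[-0.07, 0.47, 0.03], [0.0, -0.5, 0.0]]
dist/row 4.8 F [-0.1 -0.   1. ] P [438.7 163.7  73.7] rot [-1.571 -0.    -0.009] op 0.789 t 6.88
[([532.0, 109.0, 4.0], [305.0, 313.0], 0.92), ([437.0, 166.0, -2.0], [350.0, 331.0], 0.9), ([511.0, -4.0, -4.0], [311.0, 288.0], 0.88), ([433.0, -180.0, -0.0], [336.0, 254.0], 0.83), ([436.0, 64.0, -3.0], [345.0, 304.0], 0.7), ([418.0, -55.0, 0.0], [346.0, 277.0], 0.62)] [([435.0, 65.0, 2.0], [238.0, 274.0], 0.79), ([517.0, -8.0, 1.0], [260.0, 248.0], 0.75), ([529.0, 106.0, 3.0], [225.0, 245.0], 0.72), ([428.0, -178.0, 0.0], [313.0, 274.0], 0.63), ([421.0, -60.0, -1.0], [277.0, 277.0], 0.61)]
```

View pics/c2.png

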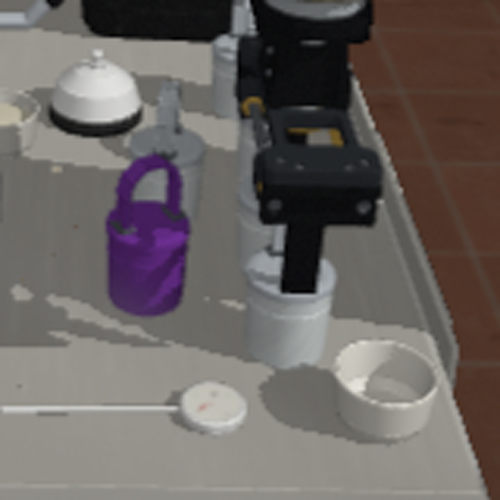

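The left finger hangs over pail 1's lid at crop (303,260), lined up with the hoop. I'll close and lift.

Emit:
apply_moves(increments=[[[0, 0.3, 0], [0, 0, 0], 7.5], [[0, 0, 0], [0, 0, 0], 3.5], [[0, 0, 0], [0, 0, 0], 3.5], [[0, 0, 0], [0, 0, 0], 3.5], [[0, 0, 0], [0, 0, 0], 3.5]])

```text
t: 7.7
eef_pos: [441.5, 163.9, 75.3]
tcp_rot: [-1.569, -0.01, -0.009]
ft_force: [0.6, -0.4, -0.8]
opening: 0.49
```

Emit:
apply_moves(increments=[[[0, -2, 0], [0, 0, 0], 3.5], [[0, -4, 0], [0, 0, 0], 3.5], [[0, 0, 0], [0, 0, 0], 3.5], [[0, 0, 0], [0, 0, 0], 3.5], [[0, 0, 0], [0, 0, 0], 3.5]])

```text
t: 8.32
eef_pos: [439.8, 163.5, 134.6]
tcp_rot: [-1.57, -0.005, -0.009]
ft_force: [-0.1, -0.2, -1.9]
opening: 0.488
```

```bash
python3 -c "
from h import *
import time
for i in range(3):
    shot('top'); print(np.round(readout.state()['ft_force'],2))
plan(560,176,245,0,4)"
```

```text
[ 0.23  0.44 -2.05]
[-0.83  0.06 -1.28]
[ 0.54  0.38 -1.39]
[[3.02, -2.74, 0.34], [-0.0, -0.1, 0.1]]
[[3.01, -2.74, 0.33], [-0.0, -0.1, 0.1]]
[[3.01, -2.75, 0.33], [-0.0, -0.1, 0.1]]
[[3.01, -2.75, 0.32], [-0.0, -0.1, 0.1]]
dist/row 40.9 F [ 0.5  0.4 -1.4] P [439.8 163.5 134.7] rot [-1.57  -0.005 -0.009] op 0.493 t 8.47
```

Pail 1 is empty: about 1.6 N and an opening of 46 mm. It goes to the tub.

Emit:
apply_moves(increments=[[[0, -5.5, 0], [0, 0, 0], 3.5], [[0, -5.4, 0], [0, 0, 0], 3.5], [[-0.2, 0, -5.5], [0, 0, 0], 3.5], [[-0.2, 0, -5.8], [0, 0, 0], 3.5], [[-0.2, 0, -5.8], [0, 0, 0], 3.5]])

```text
t: 9.1
eef_pos: [431.9, -8.9, 245.3]
tcp_rot: [-1.572, -0.003, -0.002]
ft_force: [0.6, -0.2, -1.6]
opening: 0.491
```

Emit:
apply_moves(increments=[[[-0.2, 0, -5.8], [0, 0, 0], 3.5], [[-0.2, 0, -5.8], [0, 0, 0], 3.5], [[-0.2, 0, -5.8], [0, 0, 0], 3.5], [[-0.2, 0, -5.8], [0, 0, 0], 3.5], [[-0.2, 0, -5.8], [0, 0, 0], 3.5]])

```text
t: 9.72
eef_pos: [419.2, -308.5, 244.1]
tcp_rot: [-1.571, -0.002, -0.002]
ft_force: [1.4, 0.7, -0.9]
opening: 0.494
```

```bash
python3 -c "
from h import *
plan(425,-361,245,0,1);p=shot('top','t3');q=shot('side','s3')
print(find(p,'tub'),find(q,'tub'),find(p,'pail_1'))
# tub inner edges check
cv2.imwrite('pics/c3.png',cv2.resize(cv2.imread('pics/t3.png')[180:340,240:500],(780,480),interpolation=cv2.INTER_CUBIC))"
```

```text
[[0.59, -0.09, -5.25], [-0.0, -0.1, 0.1]]
dist/row 52.9 F [ 1.4  0.7 -0.9] P [ 419.2 -308.5  244.1] rot [-1.571 -0.002 -0.002] op 0.494 t 9.72
[([474.0, -438.0, 3.0], [393.0, 258.0], 0.64), ([701.0, 178.0, 253.0], [188.0, 179.0], 0.32), ([703.0, -35.0, 254.0], [264.0, 176.0], 0.21)] [([470.0, -432.0, 1.0], [317.0, 217.0], 0.8)] [([514.0, -10.0, -2.0], [261.0, 249.0], 0.85), ([431.0, -179.0, 0.0], [313.0, 273.0], 0.81), ([532.0, 100.0, 1.0], [227.0, 245.0], 0.81), ([437.0, 62.0, -1.0], [239.0, 273.0], 0.73), ([422.0, -64.0, 2.0], [278.0, 277.0], 0.63)]
```

View pics/c3.png

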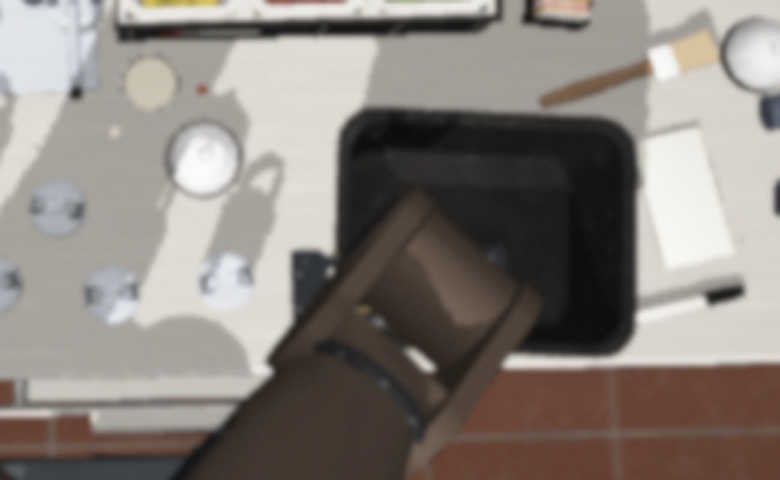

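Emit:
apply_moves(increments=[[[1, 0, -5.3], [0, 0, 0], 3.5], [[0, 5, 0], [0, 0, 0], 3.5], [[0, 5, 0], [0, 0, 0], 3.5], [[0, 5, 0], [0, 0, 0], 3.5], [[0, 0, 0], [0, 0, 0], 3.5]])

```text
t: 10.6
eef_pos: [432.6, -354.3, 91.9]
tcp_rot: [-1.571, -0.003, 0.006]
ft_force: [0.5, 0.5, -1.0]
opening: 0.492
```

Emit:
apply_moves(increments=[[[0, 0.7, 0], [0, 0, 0], 3.5], [[0, 0.5, 0], [0, 0, 0], 3.5], [[0, 0, 0], [0, 0, 0], 3.5], [[0, 0, 0], [0, 0, 0], 3.5], [[0, 0, 0], [0, 0, 0], 3.5]])

```text
t: 11.22
eef_pos: [435.1, -354.9, 85.3]
tcp_rot: [-1.577, -0.009, 0.008]
ft_force: [-0.1, 0.4, -1.4]
opening: 0.493
```

```bash
python3 -c "
from h import *
plan(428,-361,79,0,1);q=shot('side','s4');plan(428,-361,79,0,1)
"
```

```text
[[-0.72, 0.63, -0.6], [0.4, 0.5, 0.5]]
dist/row 11.3 F [-0.1  0.4 -1.4] P [ 435.1 -354.9   85.3] rot [-1.577 -0.009  0.008] op 0.493 t 11.22
[[-0.72, 0.63, -0.6], [0.4, 0.5, 0.5]]
dist/row 11.3 F [-0.8 -0.  -0.8] P [ 435.1 -354.9   85.3] rot [-1.577 -0.009  0.008] op 0.497 t 11.28
```

Emit:
apply_moves(increments=[[[-0.6, 0.5, -0.5], [0, 0, 0], 3.5], [[0, 0, 0], [0, 0, 0], 3.5], [[0, 0, 0], [0, 0, 0], 3.5], [[0, 0, 0], [0, 0, 0], 3.5], [[0, 0, 0], [0, 0, 0], 3.5]])

```text
t: 11.9
eef_pos: [428.6, -360.5, 79.8]
tcp_rot: [-1.577, -0.009, 0.008]
ft_force: [0.1, -0.5, -1.8]
opening: 0.494
```

```bash
python3 -c "
from h import *
plan(428,-361,79,0,1);q=shot('side','s4');plan(428,-361,79,0,1)
cv2.imwrite('pics/c4.png',cv2.resize(q['img'][120:280,240:440,::-1],(800,600),interpolation=cv2.INTER_CUBIC))"
```

```text
[[-0.06, 0.08, -0.05], [0.4, 0.4, 0.5]]
dist/row 1.1 F [ 0.1 -0.5 -1.8] P [ 428.6 -360.5   79.8] rot [-1.577 -0.009  0.008] op 0.494 t 11.9
[[-0.06, 0.08, -0.05], [0.4, 0.4, 0.5]]
dist/row 1.1 F [-0.8  0.3 -1.7] P [ 428.6 -360.5   79.8] rot [-1.577 -0.009  0.008] op 0.492 t 11.95
```

View pics/c4.png

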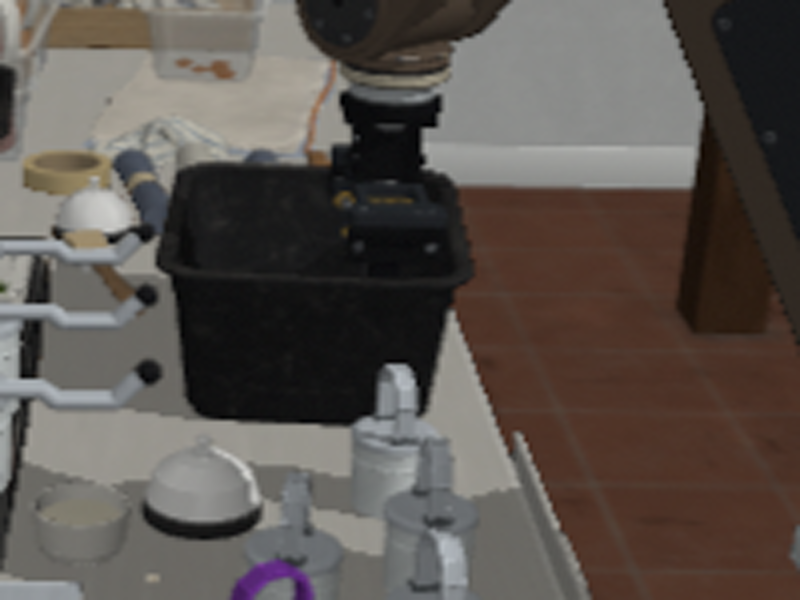

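Emit:
apply_moves(increments=[[[0, 0.3, 0], [0, 0, 0], 3.5], [[0, 0.3, 0], [0, 0, 0], 3.5], [[0, 0, 0], [0, 0, 0], 3.5], [[0, 0, 0], [0, 0, 0], 3.5], [[0, 0, 0], [0, 0, 0], 3.5]])

```text
t: 12.58
eef_pos: [429.9, -362.6, 78.0]
tcp_rot: [-1.583, -0.013, 0.008]
ft_force: [0.4, -0.2, -2.0]
opening: 0.496
```

```bash
python3 -c "
from h import *
for i in range(3): shot('top'); plan(428,-361,79,0,1)
"
```

```text
[[-0.18, -0.11, 0.16], [0.7, 0.5, 0.8]]
dist/row 2.7 F [-0.6  0.1 -2.1] P [ 429.9 -362.6   77.9] rot [-1.583 -0.013  0.008] op 0.494 t 12.62
[[-0.19, -0.11, 0.16], [0.7, 0.5, 0.8]]
dist/row 2.7 F [ 0.4  0.7 -1.3] P [ 429.9 -362.6   77.9] rot [-1.583 -0.013  0.008] op 0.495 t 12.68
[[-0.19, -0.11, 0.16], [0.7, 0.5, 0.8]]
dist/row 2.7 F [ 0.5  0.4 -1.7] P [ 429.9 -362.6   78. ] rot [-1.583 -0.013  0.008] op 0.49 t 12.72
```

Emit:
apply_moves(increments=[[[-0.1, 0.4, 0], [0.7, 0.5, 0.8], 3.5], [[0, 0.3, 0], [0, 0, 0], 3.5], [[0, 0, 0], [0, 0, 0], 3.5], [[0, 0, 0], [0, 0, 0], 3.5], [[0, 0, 0], [0, 0, 0], 3.5]])

```text
t: 13.35
eef_pos: [429.9, -362.8, 76.0]
tcp_rot: [-1.573, -0.001, -0.001]
ft_force: [-0.3, 0.5, 1.6]
opening: 0.489
```

```bash
python3 -c "
from h import *
for i in range(3): shot('top'); plan(428,-361,79,0,1)
"
```

```text
[[-0.19, -0.3, 0.18], [0.1, -0.0, 0.1]]
dist/row 3.9 F [-0.5  0.   0.3] P [ 429.9 -362.8   76. ] rot [-1.572e+00 -1.000e-03 -1.000e-03] op 0.495 t 13.4
[[-0.19, -0.3, 0.18], [0.1, -0.0, 0.1]]
dist/row 3.9 F [-0.1  0.4 -0.6] P [ 429.9 -362.8   76. ] rot [-1.572e+00 -1.000e-03 -1.000e-03] op 0.493 t 13.45
[[-0.19, -0.3, 0.17], [0.1, -0.0, 0.1]]
dist/row 3.9 F [-0.9  0.3 -1. ] P [ 429.9 -362.7   76. ] rot [-1.572e+00 -1.000e-03 -1.000e-03] op 0.493 t 13.5
```

Contact with the tub floor, so I release, go up, and move over to the next pail at (431,-179).

Emit:
apply_moves(increments=[[[0, 0, 0], [0, 0, 0], 6.5], [[0, 0, 0], [0, 0, 0], 6.5], [[0, -5.5, 0], [0, 0, 0], 6.5], [[0, -5.5, 0], [0, 0, 0], 6.5], [[0, -1, 4], [0, 0, 0], 7.5]])

```text
t: 14.12
eef_pos: [429.7, -323.5, 197.9]
tcp_rot: [-1.571, 0.0, -0.003]
ft_force: [-0.1, -0.3, -0.8]
opening: 0.743
```

Emit:
apply_moves(increments=[[[0, 0, 6], [0, 0, 0], 7.5], [[0, 1.5, 6], [0, 0, 0], 7.5], [[0, 4.5, 2], [0, 0, 0], 7.5], [[0, 0, 0], [0, 0, 0], 7.5], [[0, 0, 0], [0, 0, 0], 7.5]])

```text
t: 14.75
eef_pos: [431.4, -179.7, 140.4]
tcp_rot: [-1.575, -0.006, -0.002]
ft_force: [0.8, -0.7, 0.6]
opening: 0.789
```

```bash
python3 -c "
from h import *
plan(430,-179,71,0,2);q=shot('side');p=shot('top','t5')
print(find(p,'pail_1'),find(q,'pail_1'))
cv2.imwrite('pics/c5.png',cv2.resize(p['img'][180:340,200:460,::-1],(780,480),interpolation=cv2.INTER_CUBIC))"
```

```text
[[-0.09, 3.47, 0.05], [0.1, -0.1, 0.2]]
[[-0.08, 3.47, 0.04], [0.1, -0.1, 0.2]]
dist/row 34.7 F [ 0.8 -0.7  0.6] P [ 431.4 -179.7  140.4] rot [-1.575 -0.006 -0.002] op 0.789 t 14.75
[([435.0, 64.0, 3.0], [238.0, 274.0], 0.87), ([514.0, -9.0, -1.0], [261.0, 249.0], 0.83), ([424.0, -365.0, 5.0], [371.0, 274.0], 0.6), ([421.0, -64.0, 1.0], [278.0, 277.0], 0.51), ([531.0, 106.0, 1.0], [225.0, 245.0], 0.51)] [([431.0, -180.0, 1.0], [336.0, 254.0], 0.93), ([419.0, -55.0, -0.0], [346.0, 277.0], 0.91), ([430.0, 65.0, -3.0], [347.0, 305.0], 0.83), ([510.0, -4.0, -1.0], [312.0, 287.0], 0.7), ([643.0, -103.0, 2.0], [260.0, 266.0], 0.64), ([533.0, 106.0, 0.0], [304.0, 313.0], 0.59)]
```

View pics/c5.png

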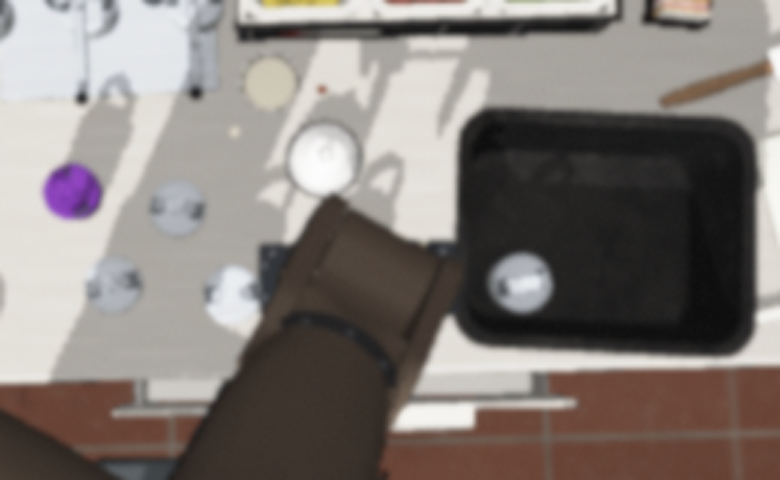

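Pail 1 stands upright in the tub at crop (521,283). Now the pail at (431,-179).

Emit:
apply_moves(increments=[[[0, 3.5, 0], [0.2, -0.2, 0.4], 7.5], [[0, 3.5, 0], [0, 0, 0], 7.5], [[0, 0, 0], [0, 0, 0], 3.5], [[0, 0, 0], [0, 0, 0], 3.5], [[0, 0, 0], [0, 0, 0], 3.5]])

```text
t: 15.58
eef_pos: [433.3, -183.5, 73.0]
tcp_rot: [-1.575, -0.006, -0.003]
ft_force: [-0.0, 3.0, 2.2]
opening: 0.532
```

Emit:
apply_moves(increments=[[[0, 0, 0], [0, 0, 0], 3.5], [[0, -2, 0], [0, 0, 0], 3.5], [[0, -5, 0], [0, 0, 0], 3.5], [[0, -5, 0], [0, 0, 0], 3.5], [[0, 0, 0], [0, 0, 0], 3.5]])

```text
t: 16.2
eef_pos: [432.1, -182.8, 197.8]
tcp_rot: [-1.575, -0.006, -0.003]
ft_force: [0.3, 0.3, -4.7]
opening: 0.497
```

```bash
python3 -c "
from h import *
for i in range(3):
    shot('top'); print(np.round(readout.state()['ft_force'],2))
plan(580,-34,246,0.015,4)"
```

```text
[-1.3   1.02 -5.56]
[ 0.73  1.25 -4.76]
[-0.89 -0.31 -5.96]
[[3.72, -1.31, 3.71], [0.0, -0.3, -0.0]]
[[3.74, -1.31, 3.69], [0.0, -0.3, -0.0]]
[[3.76, -1.31, 3.67], [0.0, -0.3, -0.0]]
[[3.77, -1.31, 3.66], [0.0, -0.3, -0.0]]
dist/row 54.2 F [-0.9 -0.3 -6. ] P [ 430.5 -181.9  193.8] rot [-1.571e+00  1.000e-03 -3.000e-03] op 0.493 t 16.35
```

Packed, about 5 N. I'll stage it in front of hook 3.

Emit:
apply_moves(increments=[[[0, -5.2, 0], [0, 0, 0], 3.5], [[3, 0, 4], [0, -0.4, 0], 3.5], [[3.4, 0, 3.6], [0, -0.4, 0], 3.5], [[3.4, 0, 3.6], [0, 0, 0], 3.5], [[3.5, 0, 3.6], [0, 0, 0], 3.5]])

```text
t: 16.98
eef_pos: [563.0, -30.7, 237.5]
tcp_rot: [-1.566, 0.015, 0.005]
ft_force: [0.3, -0.8, -5.9]
opening: 0.491
```

```bash
python3 -c "
from h import *
plan(565,-34,246,0.015,1);q=shot('side');p=shot('top')
print(find(p,'pail_1',mn=.15),find(q,'pail_1',mn=.15));print(find(p,'hook_1_front',mn=.05),find(q,'hook_1_front',mn=.05))
plan(565,-34,246,0.015,1)
for w in ([633,-34,255],[631,71.5,255],[629.6,176,255],[603,-34.5,268]): print(pix(p,w),pix(q,w))
a=cv2.resize(p['img'][160:290,170:330,::-1],(480,390),interpolation=cv2.INTER_CUBIC);b=cv2.resize(q['img'][150:280,210:325,::-1],(345,390),interpolation=cv2.INTER_CUBIC)
cv2.imwrite('pics/c6.png',np.hstack([a,b])[:,:800])"
```

```text
[[0.18, -0.86, -0.32], [-0.3, -0.6, -0.9]]
dist/row 9.3 F [ 0.3 -0.8 -5.9] P [563.  -30.7 237.5] rot [-1.566  0.015  0.005] op 0.491 t 16.98
[([426.0, -367.0, 1.0], [371.0, 274.0], 0.72), ([560.0, -24.0, 162.0], [262.0, 230.0], 0.58), ([419.0, -61.0, 0.0], [277.0, 278.0], 0.48), ([531.0, 104.0, 1.0], [226.0, 245.0], 0.45)] [([535.0, 106.0, -1.0], [304.0, 314.0], 0.95), ([511.0, -5.0, -4.0], [311.0, 288.0], 0.83), ([418.0, -55.0, -3.0], [346.0, 278.0], 0.75), ([551.0, -23.0, 167.0], [297.0, 223.0], 0.65), ([435.0, 67.0, -4.0], [345.0, 306.0], 0.63)]
[([631.0, 176.0, 257.0], [188.0, 204.0], 0.95)] [([626.0, 177.0, 254.0], [262.0, 225.0], 0.75)]
[[0.31, -0.77, -0.15], [-0.3, -0.6, -0.8]]
dist/row 8.4 F [-0.2  0.3 -4. ] P [561.8 -32.5 238.4] rot [-1.566  0.015  0.005] op 0.496 t 17.27
[263.76902218 201.04407992] [262.76650667 186.00264886]
[225.95515336 202.70813439] [261.63835435 203.18042325]
[188.4866132  204.15080108] [259.97455516 223.88801789]
[263.93762404 211.07678094] [275.70090389 180.85733365]
```

View pics/c6.png

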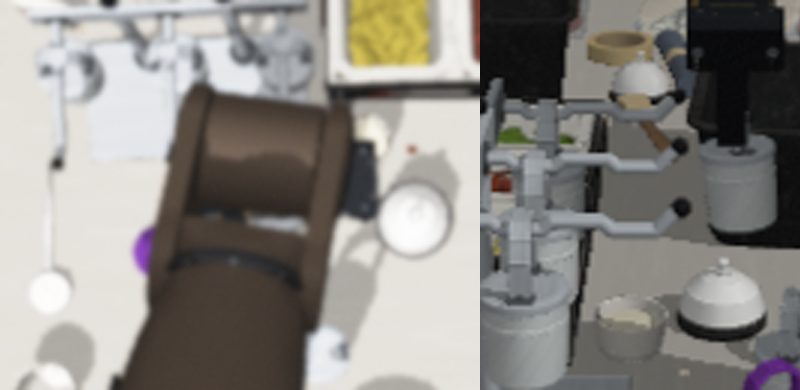

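Hook 3's ball end is at side px (275,183), where predicted. The pail hangs about 4 mm toward me from the TCP. I'll raise it 8 mm before inserting.

Emit:
apply_moves(increments=[[[0.3, -0.9, -0.2], [-0.3, -0.6, -0.8], 3.5], [[0, 0, 0], [0, 0, 0], 3.5], [[0, 0, 0], [0, 0, 0], 3.5], [[0, 0, 0], [0, 0, 0], 3.5], [[0, 0, 0], [0, 0, 0], 3.5]])

```text
t: 17.9
eef_pos: [563.9, -36.8, 248.1]
tcp_rot: [-1.572, -0.0, 0.013]
ft_force: [-0.1, 0.4, -4.6]
opening: 0.492
```

```bash
python3 -c "
from h import *
plan(636,-34.5,247,0.015,4)
r=[find(shot('side'),'pail_1') for i in range(3)]
for a in r: print([x for x in a if x[0][2]>100])
plan(636,-34.5,247,0.015,4)"
```

```text
[[1.8, 0.03, 0.03], [0.0, -0.0, 0.0]]
[[1.8, 0.03, 0.03], [0.0, -0.0, 0.0]]
[[1.8, 0.03, 0.03], [0.0, -0.0, 0.0]]
[[1.8, 0.03, 0.03], [0.0, -0.0, 0.0]]
dist/row 18.0 F [-0.1  0.4 -4.6] P [563.9 -36.8 248.1] rot [-1.572 -0.     0.013] op 0.492 t 17.9
[([564.0, -34.0, 174.0], [291.0, 218.0], 0.73)]
[([564.0, -35.0, 175.0], [292.0, 218.0], 0.83), ([634.0, -34.0, 254.0], [263.0, 186.0], 0.41)]
[([567.0, -35.0, 174.0], [290.0, 218.0], 0.6)]
[[1.8, 0.03, 0.03], [0.0, -0.0, 0.0]]
[[1.8, 0.03, 0.03], [0.0, -0.0, 0.0]]
[[1.8, 0.03, 0.03], [0.0, -0.0, 0.0]]
[[1.8, 0.03, 0.03], [0.0, -0.0, 0.0]]
dist/row 18.0 F [ 0.5 -0.3 -4. ] P [564.  -36.7 248. ] rot [-1.572 -0.     0.013] op 0.496 t 18.2
```

The pail is settled at (565,-35,174), so the x offset is about zero. Inserting 68 mm.

Emit:
apply_moves(increments=[[[1.7, 0, 0], [0, 0, 0], 3.5], [[1.7, 0, 0], [0, 0, 0], 3.5], [[0, 0, 0], [0, 0, 0], 3.5], [[0, 0, 0], [0, 0, 0], 3.5], [[0, 0, 0], [0, 0, 0], 3.5]])

```text
t: 18.82
eef_pos: [597.5, -36.0, 247.8]
tcp_rot: [-1.572, 0.001, 0.014]
ft_force: [0.0, -0.8, -5.8]
opening: 0.496
```

```bash
python3 -c "
from h import *
plan(632,-34.5,247,0.015,2)"
```

```text
[[1.73, 0.04, 0.05], [0.0, -0.0, -0.0]]
[[1.73, 0.04, 0.05], [0.0, -0.0, -0.0]]
dist/row 17.3 F [ 0.  -0.8 -5.8] P [597.5 -36.  247.8] rot [-1.572e+00  1.000e-03  1.400e-02] op 0.496 t 18.82
```

Emit:
apply_moves(increments=[[[1.7, 0, 0.1], [0, 0, 0], 3.5], [[1.7, 0, 0], [0, 0, 0], 3.5], [[0, 0, 0], [0, 0, 0], 3.5], [[0, 0, 0], [0, 0, 0], 3.5], [[0, 0, 0], [0, 0, 0], 3.5]])

```text
t: 19.45
eef_pos: [629.5, -34.5, 248.3]
tcp_rot: [-1.572, 0.002, 0.013]
ft_force: [0.2, 0.0, -5.0]
opening: 0.498
```

```bash
python3 -c "
from h import *
plan(632,-34.5,221,0.015,1); q=shot('side'); print(find(q,'pail_1'),find(q,'hung_1_eye'))
cv2.imwrite('pics/c7.png',cv2.resize(q['img'][150:250,200:340,::-1],(770,550),interpolation=cv2.INTER_CUBIC))"
```

```text
[[0.26, 2.73, -0.0], [0.0, -0.1, -0.1]]
dist/row 27.4 F [ 0.2  0.  -5. ] P [629.5 -34.5 248.3] rot [-1.572  0.002  0.013] op 0.498 t 19.45
[([532.0, 105.0, 1.0], [305.0, 313.0], 0.91), ([436.0, 63.0, -3.0], [345.0, 304.0], 0.77), ([630.0, -31.0, 175.0], [264.0, 218.0], 0.71), ([419.0, -55.0, 0.0], [346.0, 277.0], 0.7), ([511.0, -8.0, -5.0], [311.0, 288.0], 0.69)] [([700.0, 176.0, 253.0], [223.0, 224.0], 0.69)]
```

View pics/c7.png

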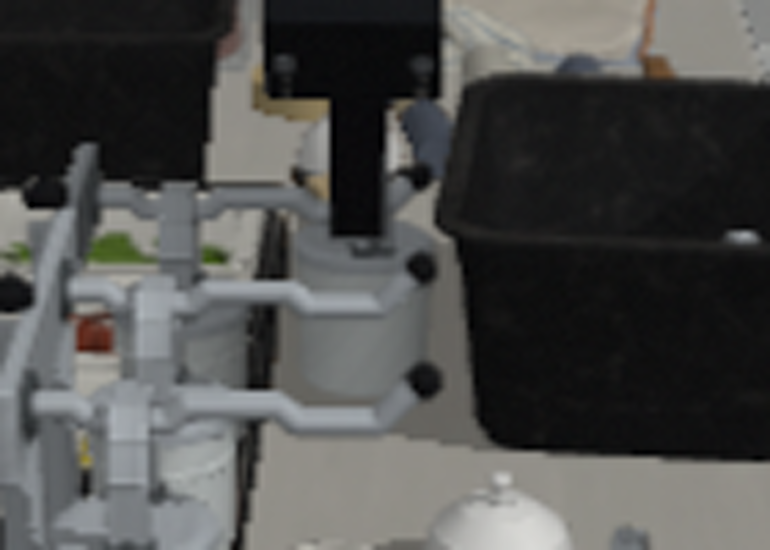

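The rod passes behind the finger with the ball in front of it, so the hoop is on the hook. Lowering.

Emit:
apply_moves(increments=[[[0.2, 2.0, 0], [0, 0, 0], 3.5], [[0, 0.4, 0], [0, 0, 0], 3.5], [[0, 0.3, 0], [0, 0, 0], 3.5], [[0, 0, 0], [0, 0, 0], 3.5], [[0, 0, 0], [0, 0, 0], 3.5]])

```text
t: 20.23
eef_pos: [631.9, -34.6, 222.7]
tcp_rot: [-1.572, -0.0, 0.013]
ft_force: [0.4, -0.0, -4.7]
opening: 0.497
```

```bash
python3 -c "
from h import *
for i in range(2): shot('top'); plan(632,-34.5,221,0.015,1)"
```

```text
[[0.01, 0.17, 0.01], [0.1, -0.1, 0.0]]
dist/row 1.7 F [-0.3 -1.1 -4.9] P [631.9 -34.6 222.7] rot [-1.572 -0.     0.013] op 0.494 t 20.27
[[0.01, 0.16, 0.01], [0.1, -0.1, 0.0]]
dist/row 1.6 F [ 0.6 -0.2 -5.1] P [631.9 -34.6 222.6] rot [-1.572 -0.     0.013] op 0.492 t 20.32
```

Emit:
apply_moves(increments=[[[0, 0.2, 0], [0, 0, 0], 3.5], [[0, 0.2, 0], [0, 0, 0], 3.5], [[0, 0.2, 0], [0, 0, 0], 3.5], [[0, 0, 0], [0, 0, 0], 3.5], [[0, 0, 0], [0, 0, 0], 3.5]])

```text
t: 20.95
eef_pos: [632.5, -34.7, 219.4]
tcp_rot: [-1.573, -0.005, 0.013]
ft_force: [-0.9, 0.4, -4.3]
opening: 0.492
```

```bash
python3 -c "
from h import *
for i in range(2): shot('top'); plan(632,-34.5,221,0.015,1)"
```

```text
[[-0.05, -0.16, 0.02], [0.1, -0.1, 0.3]]
dist/row 1.7 F [-0.2  0.2 -2.2] P [632.5 -34.7 219.4] rot [-1.573 -0.004  0.013] op 0.498 t 21.0
[[-0.05, -0.17, 0.02], [0.1, -0.1, 0.3]]
dist/row 1.8 F [-0.8 -0.3 -2.9] P [632.6 -34.7 219.3] rot [-1.573 -0.004  0.013] op 0.495 t 21.05
```

Emit:
apply_moves(increments=[[[0, 0.2, 0], [0, 0, 0], 3.5], [[0, 0, 0], [0, 0, 0], 3.5], [[0, 0, 0], [0, 0, 0], 6.5], [[0, 0, 0], [0, 0, 0], 6.5], [[0, -0.5, 0], [0, 0, 0], 6.5]])

```text
t: 21.68
eef_pos: [633.4, -34.8, 224.3]
tcp_rot: [-1.573, -0.007, 0.013]
ft_force: [-0.0, -0.8, -0.6]
opening: 0.678
```

```bash
python3 -c "
from h import *
plan(632,-34.5,300,0.015,1)
q=shot('side'); print(find(q,'pail_1'));plan(632,-34.5,300,0.015,1)"
```

```text
[[-0.08, -7.57, 0.01], [0.1, -0.1, 0.4]]
dist/row 75.7 F [-0.  -0.8 -0.6] P [633.4 -34.8 224.3] rot [-1.573 -0.007  0.013] op 0.678 t 21.68
[([417.0, -57.0, -1.0], [347.0, 277.0], 0.84), ([633.0, -36.0, 145.0], [263.0, 228.0], 0.78), ([512.0, -3.0, -2.0], [311.0, 288.0], 0.75), ([534.0, 106.0, -0.0], [304.0, 314.0], 0.6)]
[[-0.1, -7.49, 0.01], [0.2, -0.1, 0.5]]
dist/row 74.9 F [ 0.3  0.3 -0.3] P [633.7 -34.8 225.1] rot [-1.574 -0.009  0.013] op 0.685 t 21.77
```

Pail hung at (633,-36,145). Retreating up, then to the pail at (512,-6).

Emit:
apply_moves(increments=[[[0, -4, 0], [0, 0, 0.5], 6.5], [[0, -3.5, 0], [0, 0, 0], 6.5], [[-6, 0, 1.4], [0, 0.4, 0], 7.5], [[-6, 0, 1.4], [0, 0.4, 0], 7.5], [[0, 5, 0], [0, 0, 0], 7.5]])

```text
t: 22.4
eef_pos: [512.1, -7.6, 254.9]
tcp_rot: [-1.575, -0.009, -0.001]
ft_force: [1.7, -0.6, -1.1]
opening: 0.79
```

Emit:
apply_moves(increments=[[[0, 5, 0], [0, 0, 0], 7.5], [[0, 5, 0], [0, 0, 0], 7.5], [[0, 0, 0], [0, 0, 0], 7.5], [[0, 0, 0], [0, 0, 0], 7.5], [[0, 0, 0], [0, 0, 0], 7.5]])

```text
t: 23.02
eef_pos: [513.3, -8.0, 155.4]
tcp_rot: [-1.575, -0.013, -0.001]
ft_force: [-0.2, -0.5, 0.6]
opening: 0.783
```

```bash
python3 -c "
from h import *
plan(512,-6,71,0,2)
q=shot('side'); print(find(q,'pail_1'),find(q,'bell'));q=shot('top'); print(find(q,'pail_1'));plan(512,-6,71,0,2)"
```

```text
[[-0.12, 4.22, 0.12], [0.1, -0.0, 0.4]]
[[-0.09, 4.22, 0.11], [0.1, -0.0, 0.4]]
dist/row 42.2 F [-0.2 -0.5  0.6] P [513.3  -8.  155.4] rot [-1.575e+00 -1.300e-02 -1.000e-03] op 0.783 t 23.02
[([433.0, 61.0, -5.0], [346.0, 305.0], 0.87), ([510.0, -6.0, -3.0], [312.0, 288.0], 0.81), ([632.0, -35.0, 147.0], [263.0, 228.0], 0.76), ([422.0, -56.0, 6.0], [345.0, 275.0], 0.69), ([534.0, 106.0, 3.0], [304.0, 312.0], 0.69), ([702.0, 176.0, 251.0], [222.0, 225.0], 0.55)] [([561.0, -162.0, 3.0], [291.0, 255.0], 0.92)]
[([421.0, -62.0, 2.0], [277.0, 277.0], 0.74), ([630.0, -34.0, 146.0], [266.0, 208.0], 0.67), ([531.0, 104.0, 0.0], [226.0, 245.0], 0.62), ([425.0, -363.0, 1.0], [370.0, 274.0], 0.59)]
[[-0.09, 4.17, 0.11], [0.1, -0.0, 0.3]]
[[-0.06, 4.17, 0.1], [0.1, -0.0, 0.3]]
dist/row 41.7 F [-1.   0.9 -0.1] P [512.8  -7.9 154.4] rot [-1.575e+00 -1.200e-02 -1.000e-03] op 0.786 t 23.27
```

Emit:
apply_moves(increments=[[[0, 4.2, 0.1], [0.2, 0, 0.7], 7.5], [[0, 4.1, 0], [0, 0, 0], 7.5], [[0, 0, 0], [0, 0, 0], 3.5], [[0, 0, 0], [0, 0, 0], 3.5], [[0, 0, 0], [0, 0, 0], 3.5]])

```text
t: 23.9
eef_pos: [515.6, -7.3, 73.8]
tcp_rot: [-1.572, -0.006, -0.001]
ft_force: [0.5, 1.2, 0.2]
opening: 0.531
```

Emit:
apply_moves(increments=[[[0, 0, 0], [0, 0, 0], 3.5], [[0, -2, 0], [0, 0, 0], 3.5], [[0, -5, 0], [0, 0, 0], 3.5], [[0, -5, 0], [0, 0, 0], 3.5], [[0, 0, 0], [0, 0, 0], 3.5]])

```text
t: 24.52
eef_pos: [515.0, -7.2, 200.4]
tcp_rot: [-1.573, -0.009, -0.001]
ft_force: [-0.0, -0.0, -1.8]
opening: 0.492
```

```bash
python3 -c "
from h import *
for i in range(3):
    shot('top'); print(np.round(readout.state()['ft_force'],2))
plan(555,71.5,247,0.015,2)"
```

```text
[ 0.21 -0.16 -2.33]
[ 0.43 -0.37 -1.49]
[ 0.54 -0.47 -1.51]
[[2.09, -2.55, 3.92], [0.0, -0.5, 0.0]]
[[2.12, -2.55, 3.91], [0.0, -0.5, 0.0]]
dist/row 51.2 F [ 0.5 -0.5 -1.5] P [513.2  -7.  196.1] rot [-1.572e+00 -2.000e-03 -1.000e-03] op 0.491 t 24.68
```

Empty. It goes to the second tub slot at (428,-438).

Emit:
apply_moves(increments=[[[0, -4.6, 0], [0, 0, 0], 3.5], [[-1.1, 0, -5.4], [0, 0, 0], 3.5], [[-1.1, 0, -5.4], [0, 0, 0], 3.5], [[-1.1, 0, -5.4], [0, 0, 0], 3.5], [[-1.1, 0, -5.4], [0, 0, 0], 3.5]])

```text
t: 25.3
eef_pos: [466.8, -225.1, 235.9]
tcp_rot: [-1.568, 0.01, 0.006]
ft_force: [0.7, 0.1, -2.2]
opening: 0.491
```

Emit:
apply_moves(increments=[[[-1.1, 0, -5.4], [0, 0, 0], 3.5], [[-1.1, 0, -5.4], [0, 0, 0], 3.5], [[-1.1, 0, -5.4], [0, 0, 0], 3.5], [[-0.8, 0, -5.2], [0, 0, 0], 3.5], [[0, 0, 0], [0, 0, 0], 3.5]])

```text
t: 25.92
eef_pos: [421.5, -448.1, 224.9]
tcp_rot: [-1.557, 0.02, 0.002]
ft_force: [-0.2, 1.1, -1.3]
opening: 0.492
```

```bash
python3 -c "
from h import *
plan(428,-439,82,0,3);p=shot('top'); print(find(p,'tub'),find(p,'pail_1'))
plan(428,-439,82,0,3)"
```

```text
[[0.31, 4.76, 0.24], [-0.3, 0.0, -0.4]]
[[0.28, 4.76, 0.26], [-0.3, 0.0, -0.4]]
[[0.25, 4.76, 0.28], [-0.3, 0.0, -0.4]]
dist/row 47.8 F [-0.2  1.1 -1.3] P [ 421.5 -448.1  224.9] rot [-1.557  0.02   0.002] op 0.492 t 25.93
[([418.0, -63.0, 2.0], [278.0, 278.0], 0.54)] [([627.0, -30.0, 145.0], [264.0, 209.0], 0.75), ([532.0, 101.0, 2.0], [227.0, 245.0], 0.73), ([426.0, -364.0, 4.0], [370.0, 273.0], 0.69), ([437.0, 67.0, 2.0], [238.0, 274.0], 0.67), ([634.0, 73.0, 255.0], [226.0, 202.0], 0.37)]
[[0.27, 4.8, 0.12], [-0.3, 0.1, -0.4]]
[[0.24, 4.8, 0.14], [-0.3, 0.1, -0.4]]
[[0.21, 4.8, 0.16], [-0.3, 0.1, -0.4]]
dist/row 48.1 F [ 0.6  0.1 -2.1] P [ 422.7 -444.6  226.1] rot [-1.557  0.02   0.005] op 0.493 t 26.07
```

Emit:
apply_moves(increments=[[[0.6, 4.6, 0.3], [-0.8, 0.2, -1.2], 3.5], [[0, 4.8, 0], [0, 0, 0], 3.5], [[0, 4.6, 0], [0, 0, 0], 3.5], [[0, 0, 0], [0, 0, 0], 3.5], [[0, 0, 0], [0, 0, 0], 3.5]])

```text
t: 26.7
eef_pos: [431.4, -435.4, 85.2]
tcp_rot: [-1.573, -0.004, 0.008]
ft_force: [-0.0, -0.6, -1.5]
opening: 0.495
```

```bash
python3 -c "
from h import *
plan(428,-439,76,0,1);shot('top');plan(428,-439,76,0,1)"
```

```text
[[-0.35, 0.92, -0.36], [0.1, 0.5, 0.2]]
dist/row 10.5 F [-0.  -0.6 -1.5] P [ 431.4 -435.4   85.2] rot [-1.573 -0.004  0.008] op 0.495 t 26.7
[[-0.33, 0.93, -0.36], [0.1, 0.5, 0.2]]
dist/row 10.5 F [ 1.   0.2 -2. ] P [ 431.3 -435.4   85.3] rot [-1.573 -0.004  0.008] op 0.494 t 26.75
```

Emit:
apply_moves(increments=[[[-0.3, 0.6, -0.4], [0.1, 0.5, 0.2], 3.5], [[0, 0, 0], [0, 0, 0], 3.5], [[0, 0.3, 0], [0, 0, 0], 3.5], [[0, 0.2, 0], [0, 0, 0], 3.5], [[0, 0, 0], [0, 0, 0], 3.5]])

```text
t: 27.38
eef_pos: [429.0, -440.8, 77.3]
tcp_rot: [-1.575, -0.003, -0.001]
ft_force: [0.0, 0.1, -1.5]
opening: 0.5
```

```bash
python3 -c "
from h import *
for i in range(3): shot('top');plan(428,-439,76,0,1)"
```

```text
[[-0.1, 0.14, 0.18], [0.3, -0.1, 0.2]]
dist/row 2.5 F [-0.3  0.2 -1.6] P [ 429.  -440.8   77.4] rot [-1.575e+00 -3.000e-03 -1.000e-03] op 0.494 t 27.43
[[-0.11, 0.14, 0.18], [0.3, -0.1, 0.2]]
dist/row 2.5 F [-1.   0.2 -1.6] P [ 429.1 -440.8   77.4] rot [-1.575e+00 -3.000e-03 -1.000e-03] op 0.492 t 27.48
[[-0.11, 0.14, 0.18], [0.3, -0.1, 0.2]]
dist/row 2.6 F [-0.2  0.1 -1.2] P [ 429.1 -440.8   77.4] rot [-1.575e+00 -3.000e-03 -1.000e-03] op 0.49 t 27.52
```

Emit:
apply_moves(increments=[[[0, 0.2, 0], [0.3, 0, 0.2], 3.5], [[0, 0.2, 0], [0, 0, 0], 3.5], [[0, 0, 0], [0, 0, 0], 6.0], [[0, 0, 0], [0, 0, 0], 6.0], [[0, -5.5, 0], [0, 0, 0], 6.0]])

```text
t: 28.15
eef_pos: [428.9, -439.8, 130.0]
tcp_rot: [-1.567, 0.002, -0.001]
ft_force: [0.8, -0.1, -0.1]
opening: 0.626
```

Emit:
apply_moves(increments=[[[0, -5.5, 0], [0, 0, 0], 6.0], [[0, -2, 5.4], [0, 0, 0], 6.0], [[0, 0, 5.6], [0, 0, 0], 6.0], [[-0.2, 0, 5.6], [0, 0, 0], 6.0], [[-0.2, 0, 5.6], [0, 0, 0], 6.0]])

```text
t: 28.78
eef_pos: [426.0, -216.6, 210.2]
tcp_rot: [-1.572, -0.003, -0.006]
ft_force: [0.8, 0.7, 0.2]
opening: 0.63
```

Emit:
apply_moves(increments=[[[-0.2, 1, 5.6], [0, 0, 0], 7.5], [[-0.2, 1.5, 5.5], [0, 0, 0], 7.5], [[-0.1, 2, 4.5], [0, 0, 0], 7.5], [[0, 0, 0], [0, 0, 0], 7.5], [[0, 0, 0], [0, 0, 0], 7.5]])

```text
t: 29.4
eef_pos: [421.8, -53.9, 164.7]
tcp_rot: [-1.573, -0.006, -0.002]
ft_force: [-0.5, -1.2, -0.9]
opening: 0.79
```

```bash
python3 -c "
from h import *
q=shot('side'); print(find(q,'pail_1'));p=shot('top','t8'); print(find(p,'pail_1'));plan(419,-59,71,0,2)
cv2.imwrite('pics/c8.png',cv2.resize(p['img'][160:340,180:460,::-1],(784,504),interpolation=cv2.INTER_CUBIC))"
```

```text
[([533.0, 107.0, 0.0], [304.0, 314.0], 0.94), ([631.0, -32.0, 147.0], [264.0, 228.0], 0.88), ([431.0, 64.0, -5.0], [347.0, 305.0], 0.76), ([419.0, -58.0, 0.0], [346.0, 276.0], 0.73)]
[([530.0, 102.0, 2.0], [226.0, 245.0], 0.78), ([632.0, -35.0, 147.0], [266.0, 207.0], 0.76), ([426.0, -366.0, 4.0], [371.0, 274.0], 0.71), ([438.0, 68.0, 3.0], [237.0, 273.0], 0.71), ([428.0, -442.0, 5.0], [395.0, 272.0], 0.71), ([700.0, 177.0, 253.0], [188.0, 179.0], 0.57)]
[[-0.16, 4.69, -0.21], [0.1, -0.1, 0.2]]
[[-0.14, 4.69, -0.22], [0.1, -0.1, 0.2]]
dist/row 46.9 F [-1.4 -0.7  0.2] P [421.6 -54.6 164.7] rot [-1.573 -0.006 -0.004] op 0.787 t 29.6
```

View pics/c8.png

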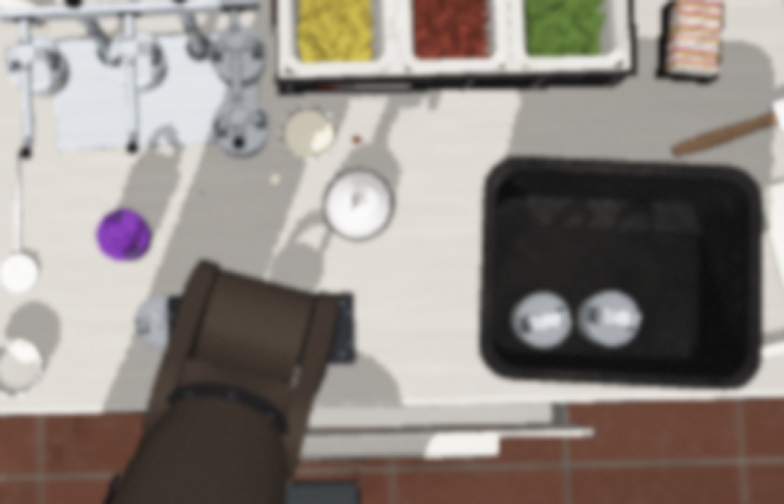

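Two pails stand in the tub at crop (542,320) and (610,320), and one hangs on hook 3 at (240,128). Now the pail at (419,-59).

Emit:
apply_moves(increments=[[[-0.3, 4.7, -0.4], [0.2, -0.1, 0.4], 7.5], [[0, 4.6, 0], [0, 0, 0], 7.5], [[0, 0, 0], [0, 0, 0], 3.5], [[0, 0, 0], [0, 0, 0], 3.5], [[0, 0, 0], [0, 0, 0], 3.5]])

```text
t: 30.22
eef_pos: [421.6, -62.4, 73.5]
tcp_rot: [-1.572, -0.006, -0.008]
ft_force: [-0.7, 1.4, 0.5]
opening: 0.533
```

Emit:
apply_moves(increments=[[[0, 0, 0], [0, 0, 0], 3.5], [[0, -2, 0], [0, 0, 0], 3.5], [[0, -5, 0], [0, 0, 0], 3.5], [[0, -5, 0], [0, 0, 0], 3.5], [[0, 0, 0], [0, 0, 0], 3.5]])

```text
t: 30.85
eef_pos: [421.1, -62.1, 200.7]
tcp_rot: [-1.573, -0.011, -0.007]
ft_force: [0.3, -0.9, -1.7]
opening: 0.49
```

```bash
python3 -c "
from h import *
for i in range(3):
    shot('top'); print(np.round(readout.state()['ft_force'],2))
plan(560,71.5,247,0.015,4)"
```

```text
[-0.51 -0.59 -2.4 ]
[-0.96  0.63 -1.97]
[-0.41 -1.25 -2.6 ]
[[3.49, -1.24, 3.36], [0.0, -0.3, 0.1]]
[[3.51, -1.24, 3.34], [0.0, -0.3, 0.1]]
[[3.53, -1.25, 3.32], [0.0, -0.3, 0.1]]
[[3.55, -1.25, 3.3], [0.0, -0.3, 0.1]]
dist/row 50.0 F [-0.4 -1.3 -2.6] P [419.5 -61.7 196.9] rot [-1.571 -0.004 -0.007] op 0.489 t 31.0
```

Empty, about 2 N. It goes to slot 3 at (514,-400).

Emit:
apply_moves(increments=[[[0, -4.9, 0], [0, 0, 0.3], 3.5], [[1.3, 0, -5], [0, 0, 0], 3.5], [[1.3, 0, -5], [0, 0, 0], 3.5], [[1.3, 0, -5], [0, 0, 0], 3.5], [[1.3, 0, -5], [0, 0, 0], 3.5]])

```text
t: 31.62
eef_pos: [469.3, -264.2, 239.4]
tcp_rot: [-1.565, 0.012, -0.002]
ft_force: [1.2, 0.5, -1.7]
opening: 0.494
```

Emit:
apply_moves(increments=[[[1.3, 0, -5], [0, 0, 0], 3.5], [[1.3, 0, -5], [0, 0, 0], 3.5], [[1.3, 0, -4], [0, 0, 0], 3.5], [[0, 0, 0], [0, 0, 0], 3.5], [[0, 0, 0], [0, 0, 0], 3.5]])

```text
t: 32.25
eef_pos: [506.7, -410.6, 225.3]
tcp_rot: [-1.554, 0.025, -0.005]
ft_force: [0.7, 0.4, -0.6]
opening: 0.487
```

```bash
python3 -c "
from h import *
shot('top');plan(514,-400,84,0,3)"
```

```text
[[0.36, 4.71, 0.27], [-0.3, -0.1, -0.5]]
[[0.32, 4.71, 0.3], [-0.3, -0.1, -0.5]]
[[0.28, 4.71, 0.32], [-0.3, -0.1, -0.5]]
dist/row 47.3 F [-1.   0.1 -1.7] P [ 506.7 -410.5  225.4] rot [-1.554  0.025 -0.005] op 0.492 t 32.3
```

Emit:
apply_moves(increments=[[[0.6, 4.6, 0.6], [-0.9, -0.3, -1.5], 3.5], [[0, 4.8, 0], [0, 0, 0], 3.5], [[0, 4.7, 0], [0, 0, 0], 3.5], [[0, 0, 0], [0, 0, 0], 3.5], [[0, 0, 0], [0, 0, 0], 3.5]])

```text
t: 32.92
eef_pos: [512.9, -399.5, 84.0]
tcp_rot: [-1.572, -0.004, 0.004]
ft_force: [0.5, 0.0, -1.6]
opening: 0.492
```

```bash
python3 -c "
from h import *
shot('top');plan(514,-400,77,0,1)"
```

```text
[[0.11, 0.7, -0.06], [0.1, 0.3, 0.3]]
dist/row 7.1 F [ 0.1 -0.2 -0.7] P [ 512.8 -399.4   84. ] rot [-1.572 -0.004  0.004] op 0.491 t 32.98
```

Emit:
apply_moves(increments=[[[0, 0.6, 0], [0.1, 0.3, 0.3], 3.5], [[0, 0, 0], [0, 0, 0], 3.5], [[0, 0.3, 0], [0, 0, 0], 3.5], [[0, 0.2, 0], [0, 0, 0], 3.5], [[0, 0, 0], [0, 0, 0], 3.5]])

```text
t: 33.6
eef_pos: [514.1, -400.3, 76.9]
tcp_rot: [-1.574, -0.003, -0.001]
ft_force: [-0.2, 0.7, -0.6]
opening: 0.49
```

```bash
python3 -c "
from h import *
for i in range(3): shot('top');plan(514,-400,76,0,1)"
```

```text
[[-0.01, 0.09, 0.03], [0.2, -0.1, 0.2]]
dist/row 0.9 F [-0.3  0.3  3. ] P [ 514.1 -400.3   76.9] rot [-1.574e+00 -3.000e-03 -1.000e-03] op 0.485 t 33.65
[[-0.01, 0.09, 0.03], [0.2, -0.1, 0.2]]
dist/row 0.9 F [-0.7  1.6  1.5] P [ 514.1 -400.3   76.9] rot [-1.574e+00 -3.000e-03 -1.000e-03] op 0.49 t 33.7
[[-0.01, 0.09, 0.03], [0.2, -0.1, 0.2]]
dist/row 0.9 F [0.5 1.  2.2] P [ 514.1 -400.3   76.9] rot [-1.574e+00 -3.000e-03 -1.000e-03] op 0.494 t 33.75
```

On the floor. Releasing and going to the last pail at (435,65).

Emit:
apply_moves(increments=[[[0, 0, 0], [0, 0, 0], 6.0], [[0, 0, 0], [0, 0, 0], 6.0], [[0, -5.5, 0], [0, 0, 0], 6.0], [[0, -5.5, 0], [0, 0, 0], 6.0], [[-0.5, -2, 5], [0, 0, 0], 6.0]])

```text
t: 34.38
eef_pos: [508.3, -351.3, 207.5]
tcp_rot: [-1.572, -0.001, -0.004]
ft_force: [0.6, 0.1, -0.1]
opening: 0.629
```

Emit:
apply_moves(increments=[[[-1, 0, 5.8], [0, 0, 0], 6.0], [[-1, 0, 5.8], [0, 0, 0], 6.0], [[-1, 0, 5.8], [0, 0, 0], 6.0], [[-1, 0, 5.8], [0, 0, 0], 7.5], [[-1, 0.5, 5.8], [0, 0, 0], 7.5]])

```text
t: 35.0
eef_pos: [458.4, -54.5, 203.8]
tcp_rot: [-1.575, -0.007, -0.007]
ft_force: [1.0, 0.2, 1.1]
opening: 0.768
```

Emit:
apply_moves(increments=[[[-1, 1, 5.8], [0, 0, 0], 7.5], [[-1, 1, 5.5], [0, 0, 0], 7.5], [[0, 1, 0], [0, 0, 0], 7.5], [[0, 0, 0], [0, 0, 0], 7.5], [[0, 0, 0], [0, 0, 0], 7.5]])

```text
t: 35.62
eef_pos: [438.5, 63.6, 173.1]
tcp_rot: [-1.576, -0.01, -0.004]
ft_force: [0.4, -0.9, -0.1]
opening: 0.786
```

```bash
python3 -c "
from h import *
p=shot('top'); print(find(p,'pail_1'));q=shot('side'); print(find(q,'pail_1'));plan(435,65,71,0,2)"
```

```text
[([512.0, -399.0, 5.0], [380.0, 247.0], 0.88), ([427.0, -440.0, 3.0], [394.0, 273.0], 0.72), ([427.0, -364.0, 4.0], [371.0, 273.0], 0.6), ([529.0, 104.0, -1.0], [226.0, 246.0], 0.57), ([707.0, -34.0, 257.0], [263.0, 175.0], 0.49), ([705.0, -37.0, 253.0], [264.0, 176.0], 0.21)]
[([432.0, 65.0, -6.0], [346.0, 306.0], 0.96), ([533.0, 107.0, 2.0], [304.0, 313.0], 0.85), ([632.0, -35.0, 145.0], [263.0, 228.0], 0.79)]
[[-0.22, 5.1, 0.09], [0.1, -0.1, 0.3]]
[[-0.2, 5.11, 0.08], [0.1, -0.1, 0.3]]
dist/row 51.1 F [ 0.3 -1.3 -0.1] P [438.4  63.7 173.1] rot [-1.576 -0.01  -0.004] op 0.791 t 35.83
```

Emit:
apply_moves(increments=[[[-0.3, 5.1, 0.1], [0.3, -0.2, 0.6], 7.5], [[0, 5, 0], [0, 0, 0], 7.5], [[0, 0, 0], [0, 0, 0], 3.5], [[0, 0, 0], [0, 0, 0], 3.5], [[0, 0, 0], [0, 0, 0], 3.5]])

```text
t: 36.45
eef_pos: [439.1, 62.6, 74.0]
tcp_rot: [-1.57, -0.007, -0.004]
ft_force: [0.1, 1.7, 0.2]
opening: 0.532
```

Emit:
apply_moves(increments=[[[0, 0, 0], [0, 0, 0], 3.5], [[0, -2, 0], [0, 0, 0], 3.5], [[0, -5, 0], [0, 0, 0], 3.5], [[0, -5, 0], [0, 0, 0], 3.5], [[0, 0, 0], [0, 0, 0], 3.5]])

```text
t: 37.08
eef_pos: [437.9, 62.6, 200.6]
tcp_rot: [-1.57, -0.01, -0.004]
ft_force: [0.1, 0.0, -5.1]
opening: 0.497
```

```bash
python3 -c "
from h import *
for i in range(3):
    shot('top'); print(np.round(readout.state()['ft_force'],2))
plan(563,71,249,0.015,3)"
```

```text
[-0.14  0.8  -5.21]
[-0.67  0.26 -5.08]
[-0.4  -0.18 -4.73]
[[4.23, -1.74, 0.3], [-0.0, -0.4, 0.0]]
[[4.23, -1.74, 0.27], [-0.0, -0.4, 0.0]]
[[4.23, -1.74, 0.25], [-0.0, -0.4, 0.0]]
dist/row 45.9 F [-0.4 -0.2 -4.7] P [436.1  62.5 196.6] rot [-1.57  -0.002 -0.004] op 0.493 t 37.23
```

Packed. It goes to hook 2.

Emit:
apply_moves(increments=[[[0, -5.4, 0], [0, 0, 0], 3.5], [[4.2, 0, 0.3], [0, -0.5, 0], 3.5], [[4.2, 0, 0.3], [0, -0.5, 0], 3.5], [[4, 0, 0.2], [0, 0, 0], 3.5], [[0, 0, 0], [0, 0, 0], 3.5]])

```text
t: 37.85
eef_pos: [560.8, 71.3, 242.7]
tcp_rot: [-1.57, 0.012, 0.014]
ft_force: [-1.4, -0.8, -4.5]
opening: 0.495
```

```bash
python3 -c "
from h import *
shot('top');plan(563,71,249,0.015,1)"
```

```text
[[0.36, -0.64, -0.03], [-0.0, -0.1, -0.8]]
dist/row 7.4 F [-0.   0.7 -4.4] P [559.3  71.3 242.6] rot [-1.57   0.014  0.014] op 0.495 t 37.9
```

Emit:
apply_moves(increments=[[[0.4, -0.6, 0], [0, -0.1, -0.8], 3.5], [[0, 0, 0], [0, 0, 0], 3.5], [[0, 0, 0], [0, 0, 0], 3.5], [[0, 0, 0], [0, 0, 0], 3.5], [[0, 0, 0], [0, 0, 0], 3.5]])

```text
t: 38.52
eef_pos: [561.1, 71.3, 247.8]
tcp_rot: [-1.57, 0.002, 0.016]
ft_force: [0.1, -0.7, -5.0]
opening: 0.494
```

```bash
python3 -c "
from h import *
for i in range(3): print([x[0] for x in find(shot('side'),'pail_1') if 150<x[0][2]<200])
print([x[0] for x in find(shot('top'),'pail_1') if 150<x[0][2]<200])
q=shot('side','s9');cv2.imwrite('pics/c9.png',cv2.resize(q['img'][160:270,200:340,::-1],(770,605),interpolation=cv2.INTER_CUBIC)[:600])
plan(631,71,248,0.015,4)"
```

```text
[[556.0, 73.0, 172.0]]
[[556.0, 73.0, 171.0]]
[[557.0, 73.0, 170.0]]
[[560.0, 72.0, 175.0]]
[[1.74, -0.01, -0.03], [-0.0, 0.0, -0.0]]
[[1.74, -0.01, -0.03], [-0.0, 0.0, -0.0]]
[[1.74, -0.01, -0.03], [-0.0, 0.0, -0.0]]
[[1.74, -0.01, -0.03], [-0.0, 0.0, -0.0]]
dist/row 17.4 F [-0.4 -0.5 -4.1] P [561.2  71.3 247.6] rot [-1.57   0.003  0.016] op 0.492 t 38.98
```

View pics/c9.png

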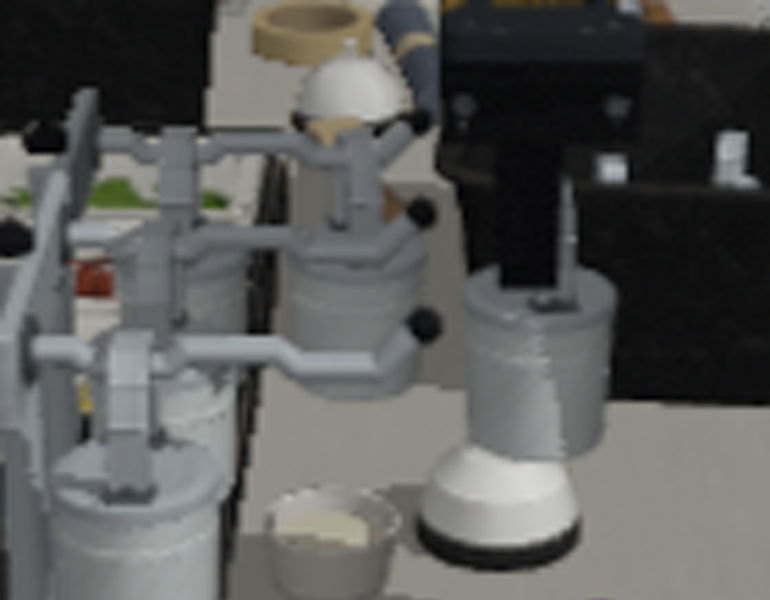

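The hoop edge shows right of the finger at crop (568,250), so this pail sits about 5 mm nearer the robot than the TCP. I'll insert to TCP x = 635.

Emit:
apply_moves(increments=[[[1.8, 0, 0], [0, 0, 0], 3.5], [[1.8, 0, 0], [0, 0, 0], 3.5], [[0, 0, 0], [0, 0, 0], 3.5], [[0, 0, 0], [0, 0, 0], 3.5], [[0, 0, 0], [0, 0, 0], 3.5]])

```text
t: 39.6
eef_pos: [596.8, 71.9, 247.3]
tcp_rot: [-1.57, 0.004, 0.016]
ft_force: [0.7, 0.1, -4.7]
opening: 0.49
```

```bash
python3 -c "
from h import *
plan(635,71,248,0.015,2)"
```

```text
[[1.91, -0.04, -0.08], [-0.0, 0.0, -0.1]]
[[1.91, -0.04, -0.08], [-0.0, 0.0, -0.1]]
dist/row 19.1 F [ 0.7  0.1 -4.7] P [596.8  71.9 247.3] rot [-1.57   0.004  0.016] op 0.49 t 39.6
```

Emit:
apply_moves(increments=[[[1.9, 0, -0.1], [0, 0, 0], 3.5], [[1.9, 0, 0], [0, 0, 0], 3.5], [[0, 0, 0], [0, 0, 0], 3.5], [[0, 0, 0], [0, 0, 0], 3.5], [[0, 0, 0], [0, 0, 0], 3.5]])

```text
t: 40.22
eef_pos: [632.9, 71.7, 247.8]
tcp_rot: [-1.57, 0.005, 0.016]
ft_force: [0.0, 0.1, -4.3]
opening: 0.492
```

```bash
python3 -c "
from h import *
for i in range(2): print([x[0] for x in find(shot('side'),'pail_1') if 150<x[0][2]<200])
plan(635,71,222,0.015,1)"
```

```text
[[629.0, 71.0, 169.0]]
[[632.0, 69.0, 169.0]]
[[0.18, 2.59, -0.07], [-0.0, 0.1, -0.3]]
dist/row 25.9 F [ 0.6  1.  -4.1] P [633.3  71.7 247.9] rot [-1.57   0.004  0.016] op 0.493 t 40.42
```

Pail x is about 630, on target. Lowering.

Emit:
apply_moves(increments=[[[0, 2.0, 0], [0, 0, -0.3], 3.5], [[0, 0.4, 0], [0, 0, 0], 3.5], [[0, 0.3, 0], [0, 0, 0], 3.5], [[0, 0.2, 0], [0, 0, 0], 3.5], [[0, 0, 0], [0, 0, 0], 3.5]])

```text
t: 41.05
eef_pos: [633.9, 71.7, 221.1]
tcp_rot: [-1.57, -0.005, 0.016]
ft_force: [0.2, -0.0, -4.4]
opening: 0.497
```

```bash
python3 -c "
from h import *
for i in range(3): shot('side');plan(635,71,222,0.015,1)"
```

```text
[[0.11, -0.09, -0.07], [-0.0, 0.1, 0.3]]
dist/row 1.6 F [ 0.6 -0.4 -4.7] P [633.9  71.7 221.1] rot [-1.57  -0.005  0.016] op 0.494 t 41.1
[[0.11, -0.12, -0.07], [-0.0, 0.1, 0.2]]
dist/row 1.8 F [-0.1 -0.4 -2. ] P [633.8  71.7 220.8] rot [-1.57  -0.004  0.016] op 0.497 t 41.15
[[0.11, -0.12, -0.08], [-0.0, 0.1, 0.2]]
dist/row 1.8 F [-1.2  0.6 -1. ] P [633.9  71.7 220.8] rot [-1.57  -0.004  0.016] op 0.494 t 41.2
```

Emit:
apply_moves(increments=[[[0, 0.1, 0], [0, 0, 0], 3.5], [[0, 0, 0], [0, 0, 0], 6.0], [[0, 0, 0], [0, 0, 0], 6.0], [[0, -0.5, 0], [0, 0, 0], 6.5], [[0, 0, 0], [0, 0, 0], 6.5]])

```text
t: 41.82
eef_pos: [634.6, 71.7, 226.5]
tcp_rot: [-1.57, -0.007, 0.016]
ft_force: [0.6, -0.3, -0.1]
opening: 0.678
```

```bash
python3 -c "
from h import *
q=shot('side'); print(find(q,'pail_1'));plan(635,71,300,0.015,2)"
```

```text
[([628.0, 68.0, 143.0], [263.0, 249.0], 0.97), ([532.0, 107.0, -0.0], [305.0, 314.0], 0.96), ([634.0, -34.0, 144.0], [262.0, 229.0], 0.47), ([564.0, -158.0, 4.0], [289.0, 255.0], 0.22)]
[[0.05, -3.7, -0.03], [-0.0, 0.0, 0.2]]
[[0.04, -3.7, -0.03], [-0.0, 0.0, 0.2]]
dist/row 37.0 F [-0.1 -0.4 -0.9] P [634.4  71.7 226.1] rot [-1.57  -0.006  0.016] op 0.682 t 41.92
```

Hung at (628,68,143). Up, back, and over to the bell.

Emit:
apply_moves(increments=[[[0, -4, 0], [0, 0, 0], 6.5], [[0, -4, 0], [0, 0, 0], 6.5], [[-5, 0, 0], [0, 0.4, 0], 6.5], [[-3, 0, -4], [0, 0.5, 0], 6.5], [[0, 0, -5.5], [0, 0, 0], 3]])

```text
t: 42.55
eef_pos: [552.3, -23.5, 307.4]
tcp_rot: [-1.57, -0.006, 0.005]
ft_force: [0.9, -0.4, 0.7]
opening: 0.628
```

Emit:
apply_moves(increments=[[[0, 0, -5.5], [0, 0, 0], 0], [[0, 2, -5.5], [0, 0, 0], 0], [[0, 5, -3], [0, 0, 0], 0], [[0, 5, 0], [0, 0, 0], 0], [[0, 0, 0], [0, 0, 0], 0]])

```text
t: 43.18
eef_pos: [553.3, -171.7, 185.9]
tcp_rot: [-1.572, -0.01, 0.001]
ft_force: [-0.3, 0.8, 0.7]
opening: 0.109
```

```bash
python3 -c "
from h import *
plan(564,-162,90,0,2)
avg(('bell','bell_plunger','pail_1','hung_1_eye','tub'),3)
p=shot('top');q=shot('side');plan(564,-162,90,0,2)
a=cv2.resize(p['img'][150:330,180:440,::-1],(780,540),interpolation=cv2.INTER_CUBIC);cv2.imwrite('pics/c10.png',a)
b=cv2.resize(q['img'][140:320,200:440,::-1],(784,588),interpolation=cv2.INTER_CUBIC);cv2.imwrite('pics/c11.png',b)"
```

```text
[[0.49, 4.8, 0.49], [0.0, 0.0, 0.3]]
[[0.51, 4.8, 0.48], [0.0, 0.0, 0.3]]
dist/row 48.5 F [-0.3  0.8  0.7] P [ 553.3 -171.7  185.9] rot [-1.572e+00 -1.000e-02  1.000e-03] op 0.109 t 43.17Traceback (most recent call last):
  File "<string>", line 4, in <module>
    avg(('bell','bell_plunger','pail_1','hung_1_eye','tub'),3)
    ~~~^^^^^^^^^^^^^^^^^^^^^^^^^^^^^^^^^^^^^^^^^^^^^^^^^^^^^^^
  File "h.py", line 29, in avg
    for d in nets.mark_of(p,t):
             ~~~~~~~~~~~~^^^^^
ValueError: it knows: bell, hook_1_back, hook_1_front, hook_2_back, hook_2_front, hook_3_back, hook_3_front, hook_stand, hung_1_eye, hung_2_eye, hung_3_eye, pail, ramekin, thermometer, tub
```

```bash
python3 -c "
from h import *
avg(('bell','pail_1','hung_1_eye'),3)
p=shot('top');q=shot('side');plan(564,-162,90,0,2)
a=cv2.resize(p['img'][150:330,180:440,::-1],(780,540),interpolation=cv2.INTER_CUBIC);cv2.imwrite('pics/c10.png',a)
b=cv2.resize(q['img'][140:320,200:440,::-1],(784,588),interpolation=cv2.INTER_CUBIC);cv2.imwrite('pics/c11.png',b)"
```

```text
bell
  n 3 mean [ 561.5 -160.1    3.8] ('side', array([ 561.5, -160.1,    3.8]))
pail_1
  n 6 mean [629.8  71.  145.8] ('side', array([628. ,  70.8, 142. ])) ('top', array([631.6,  71.3, 149.6]))
  n 6 mean [630.8 -34.2 145.9] ('side', array([632.6, -35. , 146. ])) ('top', array([629. , -33.4, 145.8]))
  n 6 mean [531.1 105.4   1. ] ('side', array([533.3, 105.6,   2.1])) ('top', array([ 5.290e+02,  1.053e+02, -1.000e-01]))
  n 3 mean [ 429.1 -439.7    2.8] ('top', array([ 429.1, -439.7,    2.8]))
  n 3 mean [ 426.  -365.8    4.8] ('top', array([ 426. , -365.8,    4.8]))
  n 2 mean [629.8  72.7 254.6] ('side', array([625. ,  73.4, 254.3])) ('top', array([634.5,  72. , 254.9]))
  n 2 mean [ 477.  -389.     4.4] ('top', array([ 477. , -389. ,    4.4]))
hung_1_eye
  n 7 mean [700.5 177.5 253.8] ('side', array([700.4, 178.1, 252.1])) ('top', array([700.7, 176.8, 256. ]))
[[0.39, 4.93, 0.5], [0.1, 0.1, 0.4]]
[[0.43, 4.93, 0.5], [0.1, 0.1, 0.4]]
dist/row 49.7 F [0.  0.2 0.7] P [ 554.6 -171.8  188.5] rot [-1.574 -0.015  0.002] op 0.003 t 44.58
```

View pics/c10.png

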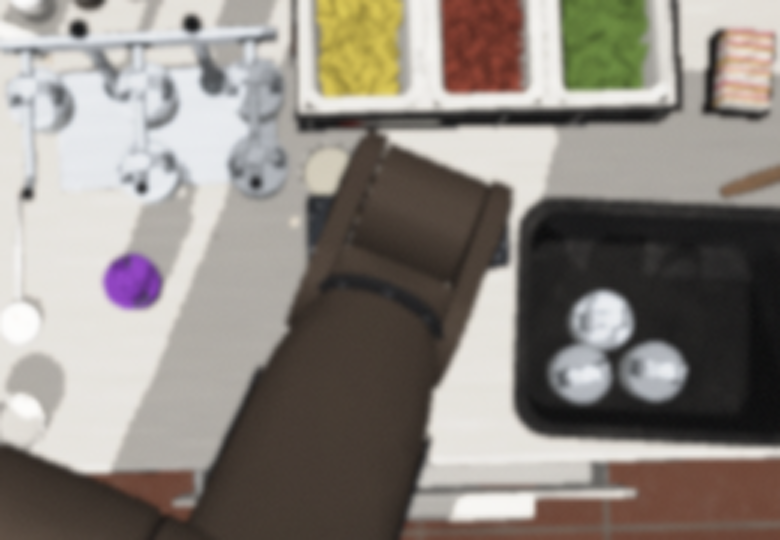

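View pics/c11.png

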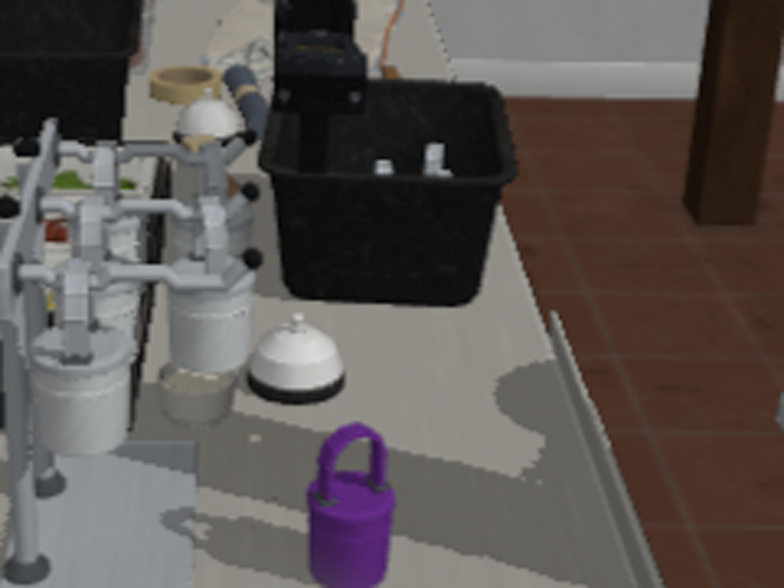

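Both packed pails hang on their front seats, at crop (150,178) and (257,165). The third tub pail has moved from (512,-399) to about (477,-389), probably the announced knock. I'll zoom in to check that it is upright.

```bash
python3 -c "
from h import *
o=avg(('pail_1',),3,cams=('top',))
p=shot('top','t12');q=shot('side')
for w in([426,-365,113],[429,-440,113],[477,-389,113],[477,-389,64]):print(pix(p,w).round(1),pix(q,w).round(1))
a=cv2.resize(p['img'][210:300,345:440,::-1],(570,540),interpolation=cv2.INTER_CUBIC);b=cv2.resize(q['img'][175:205,300:345,::-1],(230*1,153),interpolation=cv2.INTER_CUBIC)
b=cv2.copyMakeBorder(b,0,540-153,0,0,cv2.BORDER_CONSTANT)
cv2.imwrite('pics/c12.png',np.hstack([a,b]))"
```

```text
pail_1
  n 3 mean [ 477.5 -388.6    4.3] ('top', array([ 477.5, -388.6,    4.3]))
  n 3 mean [631.8  72.5 149.4] ('top', array([631.8,  72.5, 149.4]))
  n 3 mean [530.8 104.9   1.1] ('top', array([530.8, 104.9,   1.1]))
  n 3 mean [ 426.9 -440.6    2.5] ('top', array([ 426.9, -440.6,    2.5]))
  n 3 mean [629.8 -33.7 146.6] ('top', array([629.8, -33.7, 146.6]))
  n 2 mean [ 426.1 -364.6    4.9] ('top', array([ 426.1, -364.6,    4.9]))
[376.8 273.2] [333.9 193.3]
[401.6 271.6] [330.7 185. ]
[383.9 256.1] [316.9 190.3]
[380.9 256.8] [316.2 204.6]
```

View pics/c12.png

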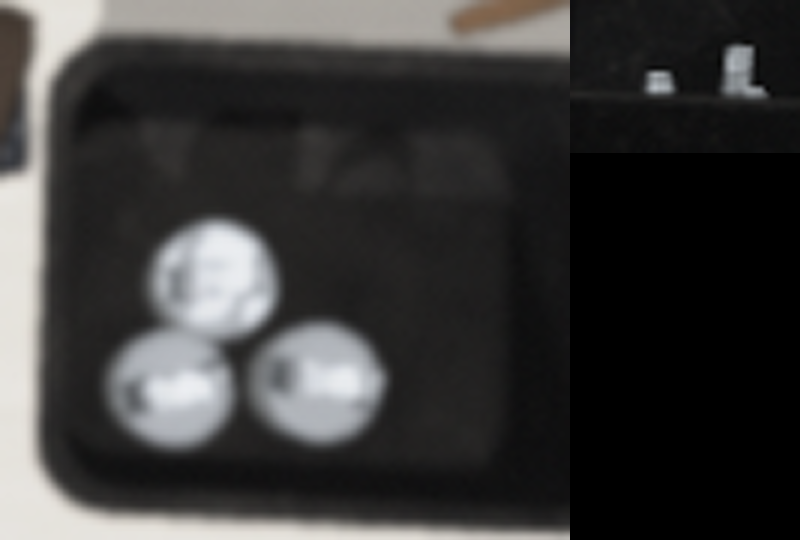

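The third pail stands upright. Its hoop top is at side px (317,190), as predicted for an upright pail at (477,-389). Moving over the bell.

Emit:
apply_moves(increments=[[[0.9, 4.5, 1], [0.2, 0.1, 0.8], 0], [[0, 4.5, 0], [0, 0, 0], 0], [[0, 0, 0], [0, 0, 0], 0], [[0, 0, 0], [0, 0, 0], 0], [[0, 0, 0], [0, 0, 0], 0]])

```text
t: 45.6
eef_pos: [566.5, -162.6, 100.6]
tcp_rot: [-1.573, -0.006, 0.0]
ft_force: [0.0, 0.3, -0.1]
opening: 0.005
```

```bash
python3 -c "
from h import *
print([find(shot('side'),'bell')[:1] for i in range(3)])
q=shot('side');plan(564,-162,64,0,1)
cv2.imwrite('pics/c13.png',cv2.resize(q['img'][190:280,240:350,::-1],(660,540),interpolation=cv2.INTER_CUBIC))"
```

```text
[[([563.0, -160.0, 2.0], [290.0, 256.0], 0.78)], [([563.0, -158.0, 5.0], [290.0, 255.0], 0.73)], [([566.0, -159.0, 5.0], [289.0, 255.0], 0.82)]]
[[-0.22, 3.54, 0.04], [0.1, 0.0, 0.3]]
dist/row 35.5 F [-1.  -0.5 -0. ] P [ 566.  -162.3   99.4] rot [-1.572 -0.005  0.   ] op 0.002 t 45.95
```

View pics/c13.png

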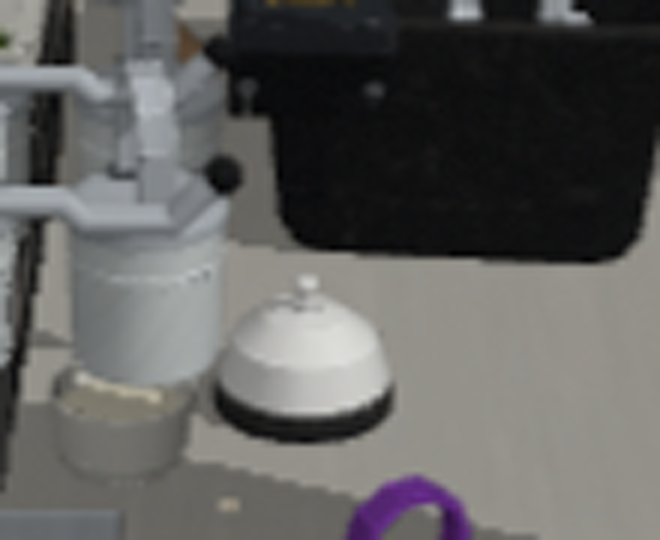

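Emit:
apply_moves(increments=[[[-0.2, 2.9, 0.1], [0, 0, 0.3], 0], [[0, 0, 0], [0, 0, 0], 0], [[0, 0, 0], [0, 0, 0], 0], [[0, 0, 0], [0, 0, 0], 0], [[0, 0, 0], [0, 0, 0], 0]])

```text
t: 46.58
eef_pos: [565.4, -161.9, 72.7]
tcp_rot: [-1.574, -0.003, 0.0]
ft_force: [-0.2, -0.7, 0.5]
opening: 0.006
```

```bash
python3 -c "
from h import *
q=shot('side');plan(564,-161,60,0,1); print(pix(q,[564,-161,64]))
cv2.imwrite('pics/c14.png',cv2.resize(q['img'][200:270,260:330,::-1],(560,560),interpolation=cv2.INTER_CUBIC))"
```

```text
[[-0.14, 1.27, 0.09], [0.2, 0.0, 0.2]]
dist/row 12.8 F [ 0.8 -0.8  0.5] P [ 565.4 -161.9   72.7] rot [-1.574 -0.003  0.   ] op 0.005 t 46.62
[289.89089713 235.84382176]
```

View pics/c14.png

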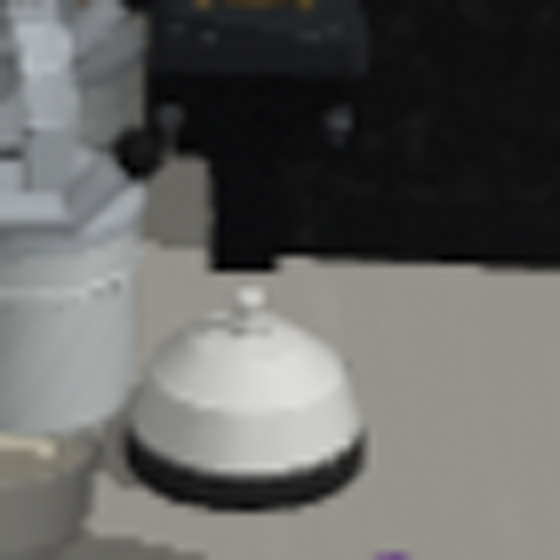

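The finger (centre 245) is over the plunger (250). Pressing.

Emit:
apply_moves(increments=[[[-0.1, 0.8, 0], [0.2, 0, 0.2], 0], [[0, 0, 0], [0, 0, 0], 0], [[0, 0.3, 0], [0, 0, 0], 0], [[0, 0.2, 0], [0, 0, 0], 0], [[0, 0, 0], [0, 0, 0], 0]])

```text
t: 47.25
eef_pos: [564.7, -162.0, 60.1]
tcp_rot: [-1.57, -0.001, 0.0]
ft_force: [-2.3, 0.8, 6.6]
opening: 0.006
```

```bash
python3 -c "
from h import *
for i in range(3): shot('top');plan(564,-161,60,0,1)"
```

```text
[[-0.07, 0.01, 0.1], [-0.0, 0.0, 0.0]]
dist/row 1.2 F [-2.6  0.6  7.7] P [ 564.7 -162.    60.1] rot [-1.57e+00 -1.00e-03  0.00e+00] op -0.002 t 47.3
[[-0.07, 0.01, 0.1], [-0.0, 0.0, 0.0]]
dist/row 1.2 F [-1.1  0.9  7.1] P [ 564.7 -162.    60.1] rot [-1.57e+00 -1.00e-03  0.00e+00] op -0.0 t 47.35
[[-0.07, 0.01, 0.1], [-0.0, 0.0, 0.0]]
dist/row 1.3 F [-2.   0.7  6.8] P [ 564.7 -162.    60.1] rot [-1.57e+00 -1.00e-03  0.00e+00] op 0.004 t 47.4
```

7 N at z = 60 means the plunger is down about 3.5 mm. Retracting clear.

Emit:
apply_moves(increments=[[[0, -3, 0], [0, 0, 0], 0], [[0, -5, 0], [0, 0, 0], 0], [[-3, -5, 0], [0, 0, 0], 0], [[-5, -3, 0], [0, 0, 0], 0], [[0, 0, 0], [0, 0, 0], 0]])

```text
t: 48.02
eef_pos: [482.5, -162.0, 223.8]
tcp_rot: [-1.57, 0.001, 0.001]
ft_force: [0.7, -0.4, 0.2]
opening: 0.004
```

```bash
python3 -c "
from h import *
plan(0,0,0,0,1)
avg(('bell','pail_1','hung_1_eye','ramekin_a','thermometer'),2)
p=shot('top','t15');q=shot('side','s15')
a=cv2.resize(p['img'][160:300,180:440,::-1],(520,280),interpolation=cv2.INTER_CUBIC);b=cv2.resize(q['img'][140:340,190:410,::-1],(275,280),interpolation=cv2.INTER_CUBIC)
cv2.imwrite('pics/c15.png',np.hstack([a,b]))"
```

```text
[[-48.21, 22.44, 16.22], [-0.0, 0.0, -0.1]]
dist/row 556.0 F [ 0.7 -0.4  0.2] P [ 482.5 -162.   223.8] rot [-1.57e+00  1.00e-03  1.00e-03] op 0.004 t 48.02
bell
  n 3 mean [ 562.6 -161.     2.8] ('side', array([ 561.7, -159.8,    3.5])) ('top', array([ 564.4, -163.2,    1.3]))
  n 2 mean [628.4 175.4 255.2] ('side', array([628.1, 178.2, 253.3])) ('top', array([628.7, 172.6, 257.2]))
pail_1
  n 4 mean [629.5  70.3 144.8] ('side', array([627.8,  71.8, 142.8])) ('top', array([631.2,  68.8, 146.8]))
  n 3 mean [632.2 -35.1 146.2] ('side', array([633.1, -35.2, 146.7])) ('top', array([630.3, -34.8, 145.2]))
  n 3 mean [533.1 105.1   0.8] ('side', array([5.362e+02, 1.073e+02, 4.000e-01])) ('top', array([531.5, 104. ,   1.1]))
  n 2 mean [ 426.9 -439.6    4.9] ('top', array([ 426.9, -439.6,    4.9]))
  n 2 mean [ 423.8 -363.5    2.6] ('top', array([ 423.8, -363.5,    2.6]))
  n 2 mean [ 476.  -388.7    6.1] ('top', array([ 476. , -388.7,    6.1]))
hung_1_eye
  n 4 mean [701.1 176.9 253.8] ('side', array([702. , 175.4, 252. ])) ('top', array([700.3, 178.4, 255.5]))
ramekin_a
  n 4 mean [383.9 235.4   0.5] ('side', array([383.6, 237.7,  -1.1])) ('top', array([384.2, 233.1,   2.2]))
  n 4 mean [ 645.1 -105.6    0.9] ('side', array([ 6.439e+02, -1.055e+02,  5.000e-01])) ('top', array([ 646.2, -105.6,    1.3]))
thermometer
  n 3 mean [550.3 235.5   1.8] ('side', array([551.8, 236.3,   1. ])) ('top', array([549.6, 235.2,   2.2]))
```

View pics/c15.png

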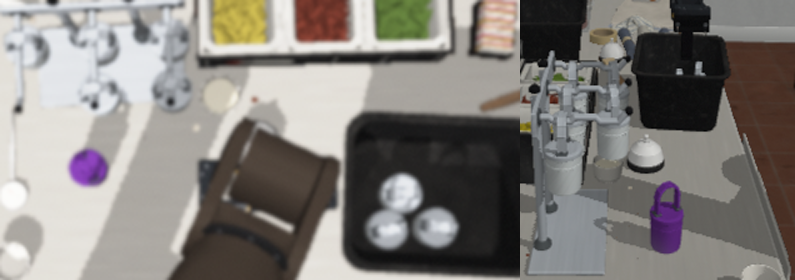

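The last picture shows two pails on front seats, at (100,95) and (173,92). Three stand in the tub, and the bell and other things are in place. Handing in.

```bash
python3 -c "
from cell import env
print(env.job_done())"
```

```text
the job is handed in; nothing more can be done
None
```

I put all five pails away, rang the bell and handed the job in; no verdict was reported.

- **Packed pails:** the two packed ones (about 5 N) hang on the front seats of the middle and right hooks. They last measured about (630, 70, 145) and (632, -35, 146), within a few mm of straight below the seats.
- **Empty pails:** the three empty ones (about 1.6–2 N) stand in the tub.
- **Bell:** I pressed it at about 7 N, roughly 3.5 mm down, then let go and moved clear. It has not moved.
- **Other things:** the ramekins, the thermometer and the purple look-alike have not moved. The pails hung earlier still sit on the back seats. The left one was measured; for the other two I only have the pictures.

**Unconfirmed:** between two looks the third tub pail slid about 36 mm, from (512, -399) to (477, -389), most likely the announced knock. It now touches or nearly touches a neighbour. It looked upright on the tub floor in both cameras, so I left it there. I had no direct reading of the contact forces in the tub or of the plunger's return.

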